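# Build an alternating stack of slide totes on the swivel stand

### The arm

A 6-joint arm with a two-finger parallel gripper is mounted at the origin on the work surface. World frame = base frame: x ahead of the robot, y to its left, z up, the work surface at z = 0. Lengths are in m, angles in rad, forces in N, time in s.
With the tool pointing down it reaches from about 0.15 to 0.775 m from the base axis. Payload 6.1 kg.
Tool frame: the origin (TCP) lies between the finger pads; the fingertips stand arm.nose_length ahead of it and the grasp point (between the pads) lies 2 mm behind it (arm.nose_length is the distance from the TCP to the fingertips, in m); z points along the fingers, y is the direction in which the jaws open and shut (so a half turn about z gives the same grasp; the last joint's range is limited). The gripper opens to 85 mm and grips with 20 to 120 N. Pads are 22 mm wide; open, the fingers measure 114 mm over their backs; the gripper's body (76 mm by 85 mm) begins 54 mm behind the grasp point. The pads swing forward as they close: fully open they stand 13 mm farther back than shut.
Start: joints at [1.165, 0.126, -0.04, 1.405, 0, 1.571], TCP at [0.207, 0.482, 0.248] pointing down, gripper open.
Joint ranges: [-2.72, 2.72], [-0.95, 1.95], [-1.27, 1.35], [-1.78, 2.02], [-1.46, 1.47], [-3.14, 3.14]. Speed limits (rad/s): [2.39, 2.39, 3.01, 3.14, 3.14, 3.14].

### API

Orientations are given as a unit quaternion [x, y, z, w].
In Python, from cell import telemetry, read_camera, camera_model, sign_off, arm gives the robot as it stands.
- The arm moves only by the tool servo_tool, never from a script. Its argument "series" is a list of rows, each an object of numbers: "gripper": the opening, from -1 (shut) to 1 (fully open), so that 0 is half open; "tx", "ty", "tz": the shift along the tool's x, y, z normalised to -1 to 1, where 1 is 2.5 cm; "rx", "ry", "rz": the turn, a rotation vector about the tool's x, y, z normalised to -1 to 1, where 1 is 0.12 rad. A call has 1 to 10 rows; each row shifts and turns the commanded pose from where the row before left it, along the tool's axes as they then stand; what a row does not reach is not made up. A row lasts 1/10 s, in which the tool goes at most 50 mm and 8.59 degrees, less where a joint would pass 70% of its speed; a pose out of reach is approached as far as the arm can. A call with a number of a shift or a turn outside -1 to 1 is refused whole. A call with a gripper value outside its range is refused whole. The fingers move at their own pace and stop on an object; the grip force is fixed at half the most. Time passes only in rows, so rows that do not move let the fingers close. It gives the time, the measured TCP pose, the force and the opening at its end, in the units of the state.
- telemetry.get_obs(): the state, without advancing time (a new reading comes with each control period).
- read_camera(name): name is "scene" or "side" or "wrist"; returns the picture (480x640x3 uint8, red, green, blue); there is no depth.
- camera_model(name): a dict with "vertical_fov" (degrees; the focal length in pixels is half the picture's height over the tangent of half this angle, whatever the lens; pixels are square), "cx", "cy" (the principal point, pixels), "k1" (the pictures are not rectified: a ray, as slopes to the right and down, at radius r is drawn at 1 + k1 r^2 times it, then the intrinsics apply), "R" (3x3) and "t" (3): a world point X has camera coordinates R X + t. Camera axes: x right, y down, z forward; pixel columns grow to the right and rows downward; lengths in m; the calibration is good to about 2 mm. A picture is of the moment at which its call begins: read the wrist's pose just before it. camera_model takes no time and is no camera call; for the wrist camera it gives the pose at the moment of the call.
- sign_off(): hands the job in, once; it reports no verdict.
The state is a dict: "time_s": time; "joint_positions": joint angles; "joint_vel": joint speeds; "joint_torque": joint torques, N m; "tcp_pos": TCP position; "eef_rot": TCP orientation; "force": force on the tool from outside, world axes, zero at the start; "wrist_torque": the same for the moment, N m; "width": finger opening in m.
Only numpy, scipy, OpenCV 4.12 (cv2) and the standard library are available. Lean on these libraries where they do the work, as an engineer would, in place of code of your own. Each camera call takes 0.05 s, during which the arm holds its last target.

### The job

Turn the swivel stand, for instance by pushing its post, until the scooped end of its tote, where the post stands, faces the stand's pointer. Then set the deep loose tote on it, turned end for end so that it stands on the rim instead of nesting on the slides, and on top of that the shallow tote, turned the other way again so that it stacks too. Set the totes down gently, let them go, and leave the slide box, bottle and dishes where they are.

Things in the scene. Friction and masses are not known exactly. Their poses are not given: they have to be found in the camera images.
- swivel (a joint): Angle of the swivel (rad), counter-clockwise positive from above; 0 = its tote's scooped end straight over the pointer. No stops within 3.1 rad either way. Turns stiffly (about 2 N at the post), stays where left. A black disc, 304 mm across, top 22 mm over the bench, with a grey tote fixed on it that holds two flat white slide trays.
- swivel_centre (a point): Point on the swivel's axis, half-way up the fixed tote (57 mm over the bench). Turns with the swivel: x points to the tote's scooped end, z up. The fixed tote has the shape and size of the deep tote; its underside is 22 mm and its rim 92 mm over the bench.
- post (a point): Steel push post on the disc, just outside the scooped end: upright, 16 mm in diameter, 135 mm from the axis, from 22 to 85 mm over the bench. The point is its top, on its centre line. The tote's wall reaches out to 90 mm from the axis here, at rim height; the post is free on both sides.
- pointer (a point): Tip of the fixed stand's pointer, a dark steel tab 30 mm wide and 12 mm high that sticks out 48 mm beyond the disc; tip 200 mm from the swivel's axis. Axes of the fixed stand: x points outward from the axis through the tip.
- deep_centre (a point): Centre (35 mm over the underside) of the deep loose grey tote, open above: 70 mm high, foot 160 x 90 mm, 2 mm walls leaning out 8 degrees, 187 x 128 mm over the rim flange. x points to its scooped end, z up; the other end is full height. Two lugs a long side, 14 mm wide, bottom 10 mm over the underside, at x = 48 and -20 mm; rim notches 22 mm wide, 26 mm deep at the same x. About 0.35 kg.
- deep_ridge (a point): Middle of the top of the deep tote's grip ridge, 46 mm over its underside. The ridge runs across the tote's middle along y, 86 mm long, 18 mm thick at the top, widening 6 degrees a side; clear space on both sides down to the 3 mm floor. Pinch it from above along the tote's x. Axes as the tote's.
- deep_scoop (a point): Middle of the lower edge of the 60 mm wide cut-out in the deep tote's scooped end, 85 mm from its middle, 31 mm over its underside. Stacking: on a deep tote facing the opposite way, lugs stand on the rim, the foot enters the mouth with about 6 mm play each way, undersides 60 mm apart. Facing the same way it drops into the notches and nests, some 20 mm lower.
- shallow_centre (a point): Centre (22 mm over the underside) of the shallow loose grey tote: 44 mm high, foot 160 x 90 mm and lug positions as on the deep tote, 180 x 124 mm overall. x points to its scooped end, z up. Stacks on the deep tote in the same way, its underside 60 mm over the deep tote's. About 0.26 kg.
- shallow_ridge (a point): Middle of the top of the shallow tote's grip ridge, 38 mm over its underside; the same kind of ridge as in the deep tote, along y, 18 mm thick at the top. Axes as the tote's.
- shallow_scoop (a point): Middle of the lower edge of the 60 mm wide cut-out in the shallow tote's scooped end, 83 mm from its middle, 20 mm over its underside.
- slidebox_centre (a point): Centre of a black slide box, 80 x 120 x 36 mm, on the far side of the bench; to be left alone.
- bottle_centre (a point): Middle of an upright amber bottle, 60 mm in diameter, 120 mm high; to be left alone.
- dishes_centre (a point): Middle of a pile of two clear dishes, 92 mm in diameter, 39 mm high; to be left alone.
Not all that is in view belongs to the job. Leave any green look-alike of the part that bears deep_centre alone.

How it is judged:
On the way, in this order (a step that is already met when the one before it is completed fails the run):
1. the swivel tote's scooped end faces the pointer (value of joint swivel between -0.17 and 0.17 rad), for 0.2 s.
2. the deep tote stands stacked, end for end, on the swivel tote and is let go (all of step 1 and horizontal distance between deep_centre and swivel_centre below 0.016 m and height (world z) of deep_centre between 0.112 and 0.122 m and angle between deep_centre's own z axis and vertical below 0.06 rad and x of deep_scoop in the frame of swivel_centre below -0.06 m and angle between the x axis of deep_centre and the x axis of swivel_centre, either way round below 0.2 rad and contact force between the fingers and deep below 0.2 N), for 0.2 s.
At the end, for the whole second after the job is handed in: Swivel within 10 degrees of the pointer; deep tote stacked on its tote with the scoop reversed, shallow tote on the deep one, reversed again: each within 16 mm of the axis, 5 mm of its stacked height, level within 3.4 and lined up within 11 degrees, released (all of step 2 and horizontal distance between shallow_centre and swivel_centre below 0.016 m and height (world z) of shallow_centre between 0.159 and 0.169 m and angle between shallow_centre's own z axis and vertical below 0.06 rad and x of shallow_scoop in the frame of swivel_centre above 0.06 m and angle between the x axis of shallow_centre and the x axis of swivel_centre, either way round below 0.2 rad and contact force between the fingers and shallow below 0.2 N); the robot touches nothing.
It fails at once if the slide box, bottle or dishes are moved by more than 20 mm (distance of any of slidebox_centre, bottle_centre, dishes_centre from where it was at the start of the episode above 0.02 m).
It fails at once if a tote is dropped (let go to fall more than about 10 mm) or slammed onto the stack ((horizontal distance between deep_centre and swivel_centre below 0.06 m and contact force between the fingers and deep below 0.2 N and linear speed of deep above 0.45 m/s) or (horizontal distance between shallow_centre and swivel_centre below 0.06 m and contact force between the fingers and shallow below 0.2 N and linear speed of shallow above 0.45 m/s) or contact force between deep and swivel above 70 N or contact force between shallow and deep above 70 N).
It also fails if it takes over 72 s, if anything falls off the work surface, if the arm or the gripper's body presses on something with over 40 N, if the wrist force passes 120 N, or if a joint passes its speed limit or range.

## Working session

There is one attempt and no reset: what is moved stays moved. The work goes in short steps, Python scripts to look and compute and a tool call to move; the robot and the scene stay as the last step left them, time stands still between calls to the robot, and variables do not carry over. Pictures are saved under pics/ and viewed, and the job is handed in when it is done.

Besides the shell and the picture viewer there is one more tool, called after "Emit:" by a JSON object that holds its "method" and its "body", one argument or row to a line. servo_tool: Moves the arm, as the interface text tells. Its arguments: {"type":"object","properties":{"series":{"type":"array","items":{"type":"object","properties":{"gripper":{"type":"number"},"tx":{"type":"number"},"ty":{"type":"number"},"tz":{"type":"number"},"rx":{"type":"number"},"ry":{"type":"number"},"rz":{"type":"number"}}}}},"required":["series"]}

```bash
ls; mkdir -p pics
python3 - <<'E'
from cell import telemetry, read_camera, camera_model, arm
import cv2
o=telemetry.get_obs()
for k,v in o.items(): print(k,v)
print([a for a in dir(arm) if a[0]!='_'], arm.nose_length)
for n in ("scene","side","wrist"):
    m=camera_model(n); print(n,m)
    im=read_camera(n); cv2.imwrite(f"pics/{n}0.png",im[:,:,::-1])
E
```

```text
pics
time_s 0.0
joint_positions [ 1.16499607e+00  1.26394747e-01 -4.05936636e-02  1.40540734e+00
  4.51500038e-05  1.57082126e+00]
joint_vel [ 1.35896167e-03 -8.34320514e-04  3.70625194e-04 -3.06579289e-05
 -3.19157251e-04  3.83280681e-04]
joint_torque [-7.99841637e-04 -4.35913539e+01  3.52922237e+01  1.71157240e-02
  1.10221113e-04  9.65527903e-06]
tcp_pos [0.2070857  0.48202198 0.24752728]
eef_rot [ 2.01522971e-01  9.79483462e-01 -7.78758471e-04 -1.83252462e-04]
force [ 0.21902075 -0.33223881  0.41746176]
wrist_torque [-0.00476709  0.00951387  0.00111644]
width 0.08539963145320036
['MotionError', 'nose_length'] 0.017
scene {'vertical_fov': 50.178124019797124, 'cx': 308.3731713484069, 'cy': 239.02287234240936, 'k1': -0.046550428226908476, 'R': array([[ 0.19930639,  0.97982583,  0.01477506],
       [ 0.70833576, -0.13363098, -0.69311126],
       [-0.67715391,  0.14860721, -0.72067918]]), 't': array([-0.16916889, -0.29755494,  1.72393184])}
side {'vertical_fov': 48.318645887779105, 'cx': 319.6172461085711, 'cy': 237.63198379441374, 'k1': -0.014293193594765703, 'R': array([[ 0.84697009, -0.53118154, -0.02208702],
       [-0.34025659, -0.50968171, -0.7902215 ],
       [ 0.40849372,  0.67680923, -0.61242318]]), 't': array([-0.39191291,  0.26738846,  1.39678089])}
wrist {'vertical_fov': 58.13051115828191, 'cx': 325.9264302869855, 'cy': 248.81140631915682, 'k1': 0.0250469919459438, 'R': array([[ 0.39443246,  0.91892169, -0.00244105],
       [ 0.87561994, -0.37503736,  0.30436277],
       [ 0.27877007, -0.12218798, -0.95255307]]), 't': array([-0.52382916, -0.03998331,  0.37999597])}
```

View pics/scene0.png

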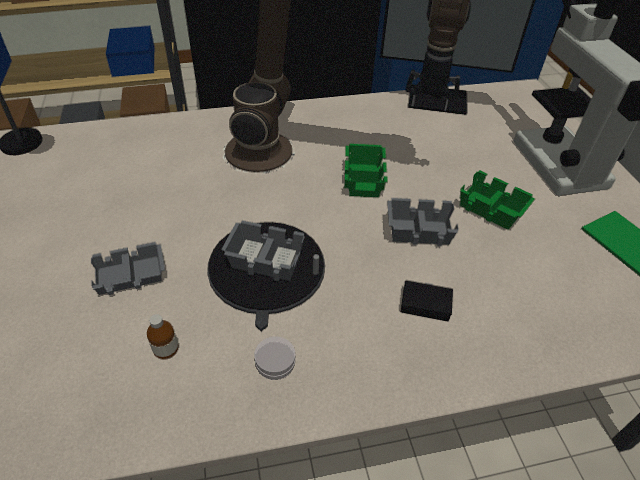

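View pics/side0.png

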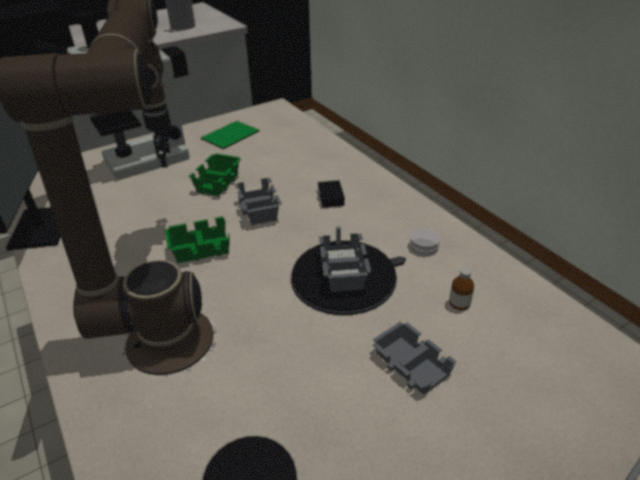

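View pics/wrist0.png

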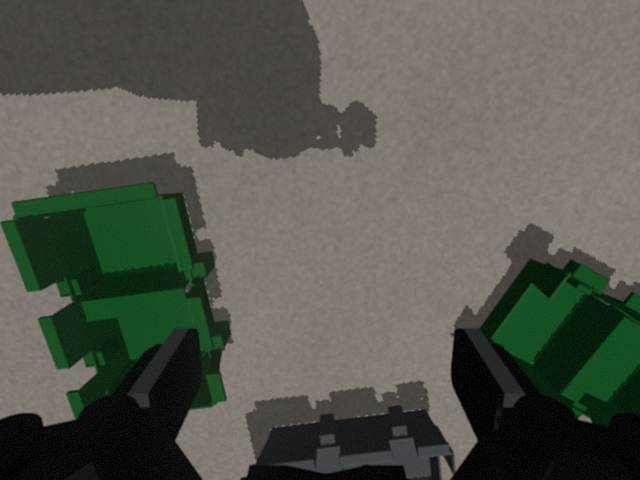

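The scene view shows these candidates:
- Grey tote at scene (422,221), side (258,200).
- Grey tote at scene (128,268), side (413,355).
- Swivel tote at scene (265,250).
- Two green look-alikes at scene (366,170) and (497,200), to be left alone.

I'll enlarge crops to tell deep from shallow and find the scooped ends.

```bash
cat > h.py <<'E'
import numpy as np, cv2
from cell import telemetry, read_camera, camera_model
def K(m):
    f=240/np.tan(np.radians(m['vertical_fov'])/2); return f
def ray(m,u,v):
    f=K(m); x=(u-m['cx'])/f; y=(v-m['cy'])/f
    rd=np.hypot(x,y); r=rd
    for _ in range(30): r=rd/(1+m['k1']*r*r)
    s=r/rd if rd>0 else 1
    d=m['R'].T@np.array([x*s,y*s,1.]); c=-m['R'].T@m['t']
    return c,d/np.linalg.norm(d)
def plane(m,u,v,z):
    c,d=ray(m,u,v); return c+d*(z-c[2])/d[2]
def tri(obs):
    A=np.zeros((3,3)); b=np.zeros(3)
    for m,u,v in obs:
        c,d=ray(m,u,v); P=np.eye(3)-np.outer(d,d); A+=P; b+=P@c
    X=np.linalg.solve(A,b)
    res=[np.linalg.norm((np.eye(3)-np.outer(d,d))@(X-c)) for c,d in (ray(*o) for o in obs)]
    return X,res
def proj(m,X):
    p=m['R']@np.asarray(X)+m['t']; x,y=p[0]/p[2],p[1]/p[2]; s=1+m['k1']*(x*x+y*y); f=K(m)
    return np.array([f*x*s+m['cx'],f*y*s+m['cy']])
def crop(im,u0,v0,u1,v1,k,name,grid=20):
    c=cv2.resize(im[v0:v1,u0:u1,::-1].copy(),None,fx=k,fy=k,interpolation=cv2.INTER_CUBIC)
    c=np.clip(c.astype(float)*1.5,0,255).astype(np.uint8)
    for u in range(u0-u0%grid+grid,u1,grid): cv2.line(c,((u-u0)*k,0),((u-u0)*k,6),(0,0,255),1); cv2.putText(c,str(u),((u-u0)*k-10,17),0,.38,(0,0,255),1)
    for v in range(v0-v0%grid+grid,v1,grid): cv2.line(c,(0,(v-v0)*k),(6,(v-v0)*k),(0,0,255),1); cv2.putText(c,str(v),(8,(v-v0)*k+4),0,.38,(0,0,255),1)
    cv2.imwrite(f'pics/{name}.png',c)
E
python3 - <<'E'
from h import *
s=cv2.imread('pics/scene0.png')[:,:,::-1]; d=cv2.imread('pics/side0.png')[:,:,::-1]
crop(s,380,180,480,255,8,'c_deep_s'); crop(s,80,230,180,305,8,'c_shal_s'); crop(s,200,215,340,320,5,'c_sw_s')
crop(d,230,170,300,230,8,'c_deep_d'); crop(d,360,310,460,395,7,'c_shal_d'); crop(d,285,220,415,315,6,'c_sw_d')
ms,md=camera_model('scene'),camera_model('side')
for n,a,b,z in [('deep',(422,221),(258,200),.035),('sh',(128,268),(413,355),.022),('sw',(266,265),(344,277),.022),('ptr',(262,318),(402,261),.012),('dish',(274,357),(424,242),.02),('bottle',(162,338),(461,292),.06),('box',(427,300),(331,193),.02)]:
    print(n,plane(ms,*a,z),plane(md,*b,z))
E
cd pics
python3 - <<'E'
import cv2,numpy as np
def pad(a,w,h):
    o=np.zeros((h,w,3),np.uint8);a=cv2.resize(a,None,fx=min(w/a.shape[1],h/a.shape[0]),fy=min(w/a.shape[1],h/a.shape[0]));o[:a.shape[0],:a.shape[1]]=a;return o
E
```

```text
deep [0.45907859 0.40717979 0.035     ] [0.47041656 0.41108344 0.035     ]
sh [ 0.47210704 -0.40364462  0.022     ] [ 0.48430012 -0.39801203  0.022     ]
sw [ 0.52856702 -0.04854285  0.022     ] [ 0.5034595  -0.06833043  0.022     ]
ptr [ 0.68620632 -0.08162937  0.012     ] [ 0.6953145  -0.09605023  0.012     ]
dish [ 0.80283495 -0.07024238  0.02      ] [ 0.80354226 -0.06951936  0.02      ]
bottle [ 0.73226467 -0.31090104  0.06      ] [ 0.70653349 -0.32521385  0.06      ]
box [0.71613105 0.32839692 0.02      ] [0.71567612 0.32648236 0.02      ]
```

View pics/c_deep_s.png

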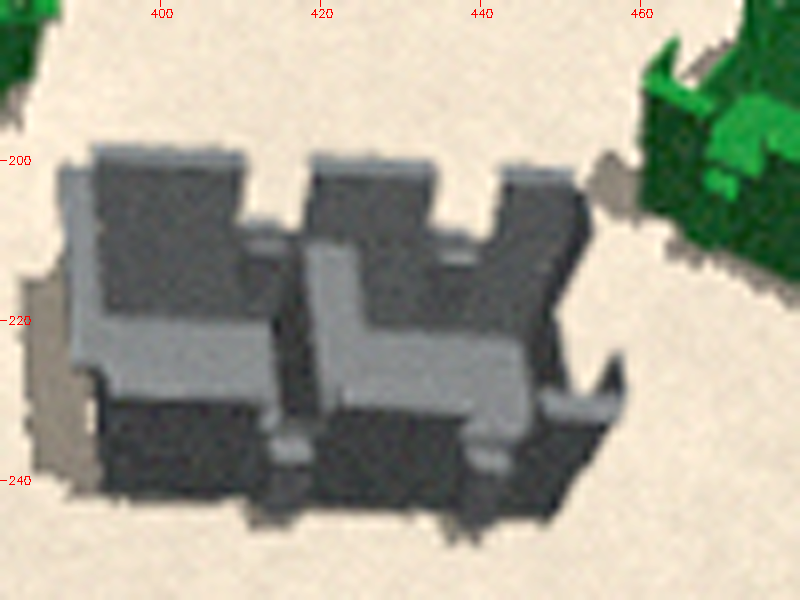

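View pics/c_shal_s.png

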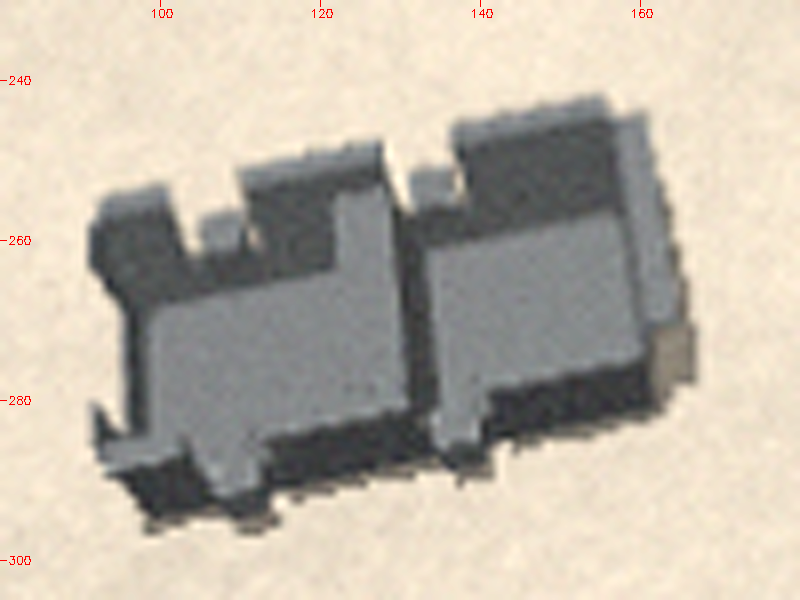

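View pics/c_sw_s.png

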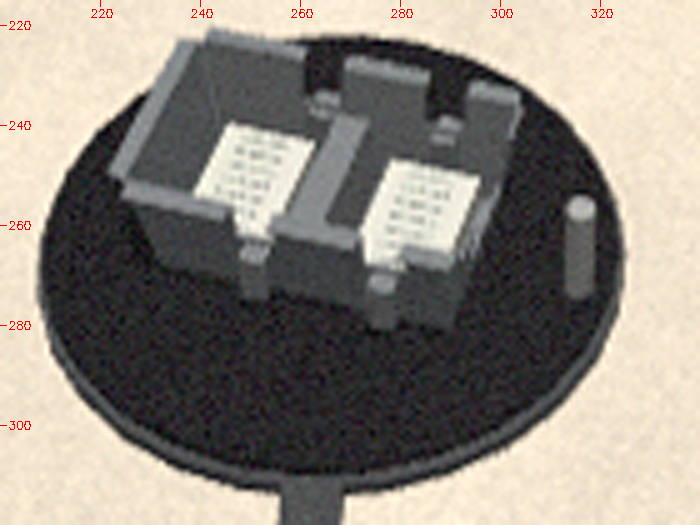

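View pics/c_deep_d.png

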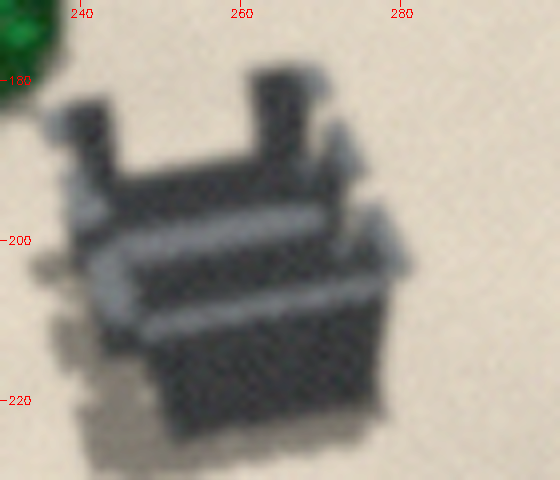

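View pics/c_shal_d.png

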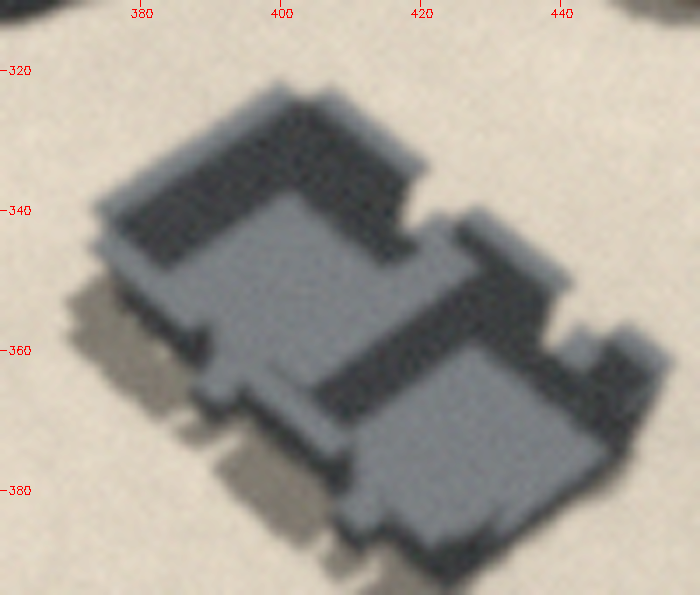

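View pics/c_sw_d.png

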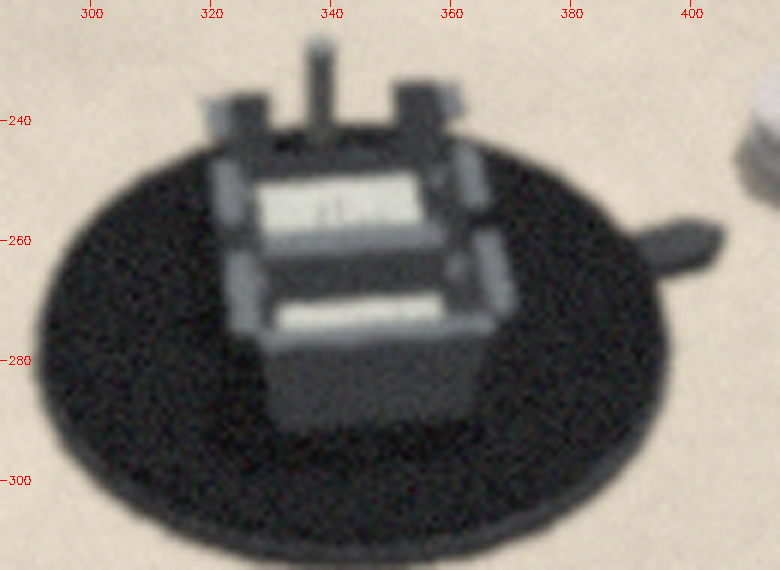

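Deep tote at scene (422,221): tall walls, scoop toward the right, about +y. Shallow tote at scene (128,268): low walls, scoop toward the left, about -y. The swivel's post is at scene (316,256) and side (338,228), roughly +y of the axis, and the pointer lies toward +x. Next I'll triangulate.

Run:
```python
from h import *
ms,md=camera_model('scene'),camera_model('side')
T=lambda n,a,b:print(n,np.round(tri([(ms,*a),(md,*b)])[0],4),np.round(tri([(ms,*a),(md,*b)])[1],4))
T('post',(316,256.5),(338.3,227.5))
print('ptr',plane(ms,262,328,.012),plane(md,405,259,.012))
# disc: black mask contour
for n,m,f in(('scene',ms,'scene0'),('side',md,'side0')):
    im=cv2.imread(f'pics/{f}.png'); g=cv2.GaussianBlur(im,(3,3),0).max(2)
    mask=(g<75).astype(np.uint8)
    roi=np.zeros_like(mask)
    if n=='scene': roi[215:312,200:332]=1
    else: roi[236:316,285:402]=1
    mask*=roi; mask=cv2.morphologyEx(mask,cv2.MORPH_CLOSE,np.ones((9,9)))
    cs,_=cv2.findContours(mask,0,1); c=cv2.convexHull(max(cs,key=cv2.contourArea))[:,0].astype(float)
    # left/right/top half only: points above ellipse mid row lie on top edge
    (x,y,w,h)=cv2.boundingRect(max(cs,key=cv2.contourArea)); print(n,x,y,w,h)
    P=np.array([plane(m,u,v,.022)[:2] for u,v in c if v<y+h*0.6 and not(n=='scene' and 0)])
    A=np.c_[2*P,np.ones(len(P))]; s=np.linalg.lstsq(A,(P**2).sum(1),rcond=None)[0]
    r=np.sqrt(s[2]+s[:2]@s[:2]); print(n,'circle',s[:2],r,np.abs(np.linalg.norm(P-s[:2],axis=1)-r).max())
# tote corners on swivel: rim z=.092 back corners
T('swB1',(223,250),(362,274.5)) if 0 else None
for n,a,b in [('sw backL(full end) corner near-left',(223,249.5),(327,276)),]:pass
print('deep rim pts scene: ')
T('deep ridge c',(422.5,219),(257.5,199.5))
T('deep ridge near end',(424,230.5),(247,201.5))
T('deep ridge far end',(421,211),(270,197))
T('sh ridge c',(129.5,267),(417.5,358.5))
```

```text
post [0.5772 0.073  0.0825] [0.0008 0.0008]
ptr [ 0.7148024  -0.08563434  0.012     ] [ 0.7087335  -0.09376145  0.012     ]
scene 208 222 116 90
scene circle [ 0.51490058 -0.04832418] 0.15092389605665574 0.011471546191843124
side 291 236 111 79
side circle [ 0.5317109  -0.04682366] 0.16448392876479892 0.011955458367565591
deep rim pts scene: 
deep ridge c [0.4641 0.4034 0.0457] [0.0022 0.0022]
deep ridge near end [0.4508 0.4337 0.0063] [0.0194 0.0194]
deep ridge far end [0.4858 0.3725 0.0816] [0.0205 0.0205]
sh ridge c [ 0.4802 -0.4061  0.027 ] [0.0094 0.0094]
```

```bash
cat >> h.py <<'E'
from scipy.spatial.transform import Rotation as Ro
def heading():
    o=telemetry.get_obs(); R=Ro.from_quat(o['eef_rot']).as_matrix(); return o,R,np.degrees(np.arctan2(R[1,1],R[0,1]))
def plan(target,psi=None):
    """total tool-axis shift (units of 25mm) and turn to reach world target TCP, tool straight down, y heading psi deg"""
    o,R,h=heading(); d=R.T@(np.array(target)-o['tcp_pos'])
    print('tcp',np.round(o['tcp_pos'],4),'psi %.2f'%h,'tilt',np.round(np.degrees(np.arccos(-R[2,2])),2),'t',round(o['time_s'],2),'q6',round(o['joint_positions'][5],2))
    print('shift units',np.round(d/.025,2))
    if psi is not None:
        dp=(psi-h+90)%180-90; print('turn psi',round(dp,2),'rz units total',round(-np.radians(dp)/.12,2))
E
python3 - <<'E'
from h import *
m=camera_model('wrist'); o,R,h=heading()
c=-m['R'].T@m['t']; print('cam',c,'in tool',R.T@(c-o['tcp_pos']),'axis tool',R.T@m['R'][2],'x',R.T@m['R'][0])
for u,v in((320,240),(320,400),(320,100)): 
    P=plane(m,u,v,.04);print(u,v,P,'tool',R.T@(P-o['tcp_pos']))
ms,md=camera_model('scene'),camera_model('side')
a,b=plane(ms,391,199,.07),plane(ms,451,202,.07); print('deep x', np.degrees(np.arctan2(*(b-a)[[1,0]])))
a,b=plane(ms,155,242,.044),plane(ms,94,254,.044); print('sh x', np.degrees(np.arctan2(*(b-a)[[1,0]])))
plan((.40,.40,.30))
E
```

```text
cam [0.13570389 0.51281695 0.37295611] in tool [ 0.07774929 -0.00013578 -0.12525845] axis tool [-3.04339147e-01 -8.62790269e-04  9.52563352e-01] x [3.21635904e-04 9.99999440e-01 1.00851684e-03]
320 240 [0.22445926 0.46872372 0.04      ] tool [-0.02119503 -0.00520607  0.20770674]
320 400 [0.36353597 0.40835587 0.04      ] tool [-0.17280732 -0.00577427  0.20771143]
320 100 [0.12707126 0.51102246 0.04      ] tool [ 0.08498137 -0.00478398  0.20770342]
deep x 75.29149607840347
sh x -84.76632028016259
tcp [0.2071 0.4821 0.2477] psi 66.75 tilt 0.07 t 0.15 q6 1.57
shift units [-8.38  0.02 -2.09]
```

Emit:
{"method": "servo_tool", "body": {
  "series": [
    {"gripper": -1, "tx": -1, "ty": 0.12, "tz": -0.33},
    {"gripper": -1, "tx": -1, "ty": 0.12, "tz": -0.33},
    {"gripper": -1, "tx": -1, "ty": 0.12, "tz": -0.33},
    {"gripper": -1, "tx": -1, "ty": 0.12, "tz": -0.33},
    {"gripper": -1, "tx": -1, "ty": 0.12, "tz": -0.33},
    {"gripper": -1, "tx": -1, "ty": 0.12, "tz": -0.33},
    {"gripper": -1, "tx": -1, "ty": 0.12, "tz": -0.33},
    {"gripper": -1, "tx": -1, "ty": 0.12, "tz": -0.33},
    {"gripper": -1, "tx": -1, "ty": 0.12, "tz": -0.33},
    {"gripper": -1, "tx": -0.8, "ty": 0.1, "tz": -0.33}
  ]
}}

```text
schema error: expected keys gripper, tx, ty, tz, rx, ry, rz
```

```bash
cat > shot.py <<'E'
import sys; from h import *; import pickle
n=sys.argv[1]; m=camera_model('wrist'); im=read_camera('wrist'); cv2.imwrite(f'pics/{n}.png',im[:,:,::-1]); pickle.dump(m,open(f'pics/{n}.pkl','wb'))
crop(im,0,0,640,480,1,n+'_v',40); plan((0,0,0))
E
python3 shot.py w1
```

```text
tcp [0.2072 0.4821 0.2478] psi 66.75 tilt 0.06 t 0.2 q6 1.57
shift units [  0.   -20.98   9.93]
```

View pics/w1_v.png

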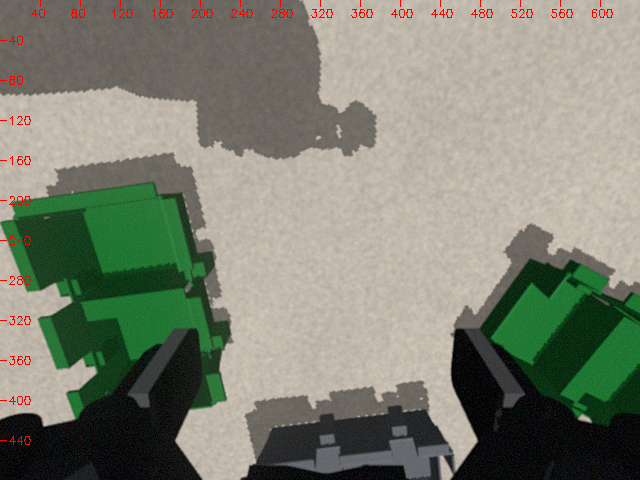

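The call was refused because every key is required, so nothing moved. The picture is the same as at the start: green look-alikes left and right, the deep tote's edge at the bottom. I'll resend with all keys.

Emit:
{"method": "servo_tool", "body": {
  "series": [
    {"gripper": -1, "tx": -1, "ty": 0.12, "tz": -0.33, "rx": 0, "ry": 0, "rz": 0},
    {"gripper": -1, "tx": -1, "ty": 0.12, "tz": -0.33, "rx": 0, "ry": 0, "rz": 0},
    {"gripper": -1, "tx": -1, "ty": 0.12, "tz": -0.33, "rx": 0, "ry": 0, "rz": 0},
    {"gripper": -1, "tx": -1, "ty": 0.12, "tz": -0.33, "rx": 0, "ry": 0, "rz": 0},
    {"gripper": -1, "tx": -1, "ty": 0.12, "tz": -0.33, "rx": 0, "ry": 0, "rz": 0},
    {"gripper": -1, "tx": -1, "ty": 0.12, "tz": -0.33, "rx": 0, "ry": 0, "rz": 0},
    {"gripper": -1, "tx": -1, "ty": 0.12, "tz": -0.33, "rx": 0, "ry": 0, "rz": 0},
    {"gripper": -1, "tx": -1, "ty": 0.12, "tz": -0.33, "rx": 0, "ry": 0, "rz": 0},
    {"gripper": -1, "tx": -1, "ty": 0.12, "tz": -0.33, "rx": 0, "ry": 0, "rz": 0},
    {"gripper": -1, "tx": -0.8, "ty": 0.1, "tz": -0.33, "rx": 0, "ry": 0, "rz": 0}
  ]
}}

```text
time_s: 1.2
tcp_pos: [0.4452, 0.4122, 0.3307]
eef_rot: [0.202, 0.979, -0.0, -0.0]
force: [0.3, 0.4, 0.5]
width: 0.0001
```

Emit:
{"method": "servo_tool", "body": {
  "series": [
    {"gripper": -1, "tx": 0, "ty": 0, "tz": 0, "rx": 0, "ry": 0, "rz": 0},
    {"gripper": -1, "tx": 0, "ty": 0, "tz": 0, "rx": 0, "ry": 0, "rz": 0},
    {"gripper": -1, "tx": 0, "ty": 0, "tz": 0, "rx": 0, "ry": 0, "rz": 0}
  ]
}}

```text
time_s: 1.5
tcp_pos: [0.4433, 0.4129, 0.3304]
eef_rot: [0.201, 0.98, -0.0, -0.0]
force: [0.2, 0.3, -0.4]
width: -0.0001
```

```bash
python3 shot.py w2
```

```text
tcp [0.4431 0.4129 0.3305] psi 66.80 tilt 0.04 t 1.55 q6 1.16
shift units [  9.78 -22.16  13.24]
```

View pics/w2_v.png

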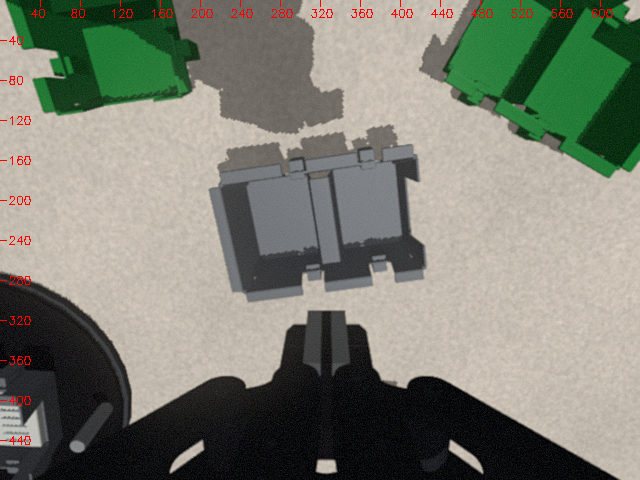

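The wrist picture shows the deep tote in the centre, with its full-height end at left (228,240), the scoop at right (412,210) and the ridge from (318,178) to (330,262). I'll enlarge it before measuring.

Run:
```python
from h import *
im=cv2.imread('pics/w2.png')[:,:,::-1]
im=np.clip(im.astype(float)*1.3,0,255).astype(np.uint8)
crop(im,200,135,440,310,3,'w2c',20)
```

```text
(no output)
```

View pics/w2c.png

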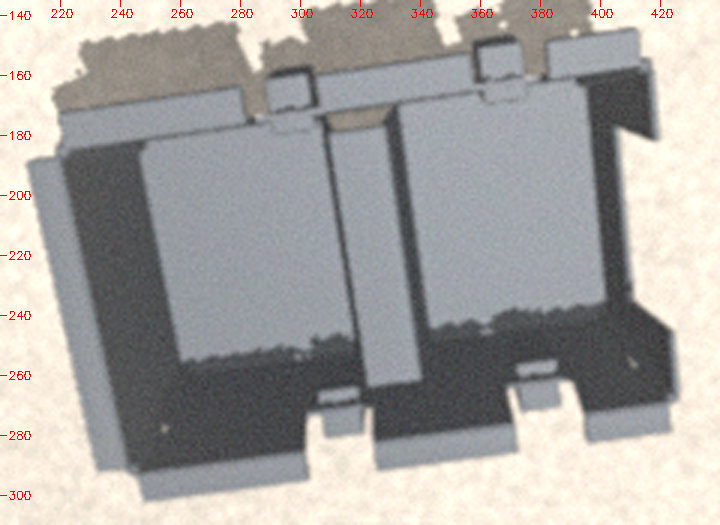

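Run:
```python
from h import *; import pickle
m=pickle.load(open('pics/w2.pkl','rb')); ms,md=camera_model('scene'),camera_model('side')
P=np.array([plane(m,u,v,.046) for u,v in((309,178),(329,175),(340,261),(322,263.5))])
print(P.mean(0)); e=(P[2]+P[3]-P[0]-P[1])/2; print('len',np.linalg.norm(e),'w',np.linalg.norm(P[1]-P[0]),np.linalg.norm(P[2]-P[3]),'ridge dir',np.degrees(np.arctan2(e[1],e[0])))
print(tri([(m,325,219.4),(ms,422.5,219),(md,257.5,199.5)]))
C=P.mean(0); print(proj(ms,C),proj(md,C))
# rim outer corners at z .07
Q=np.array([plane(m,u,v,.07) for u,v in((209,188),(230,291.5),(246.5,301.5),(423,277.5),(219.5,175),(412,145))])
for a,b in((0,1),(2,3),(4,5)): d=Q[b]-Q[a]; print(np.linalg.norm(d),np.degrees(np.arctan2(d[1],d[0])))
# post & disc
print('post top',plane(m,78,448,.085), tri([(m,78,447),(ms,316,256.5),(md,338.3,227.5)]))
```

```text
[0.46492181 0.40203306 0.046     ]
len 0.08666317574006592 w 0.019117799879024584 0.01828912337504024 ridge dir -15.475257086134894
(array([0.46391345, 0.40290348, 0.04594759]), [np.float64(0.0005775147350174577), np.float64(0.0024159762218629427), np.float64(0.0021175687763641017)])
[421.67815583 219.84464697] [257.4658193  199.04397196]
0.10118661989020701 -16.40649814885931
0.17205345501325395 75.22237968379343
0.17117709368345613 75.52521151798413
post top [0.57878079 0.07318976 0.085     ] (array([0.5777657 , 0.07272411, 0.08318967]), [np.float64(0.0008425792471566961), np.float64(0.0008381044669183147), np.float64(0.0011163941842266612)])
```

Deep tote: ridge at (0.4645, 0.402, 0.046), x axis at 75.3°, and the two-view height agrees with the text. I'll move behind the post.

Emit:
{"method": "servo_tool", "body": {
  "series": [
    {"gripper": -1, "tx": -0.88, "ty": -1, "tz": 0.6, "rx": 0, "ry": 0, "rz": 0},
    {"gripper": -1, "tx": -0.88, "ty": -1, "tz": 0.6, "rx": 0, "ry": 0, "rz": 0},
    {"gripper": -1, "tx": -0.88, "ty": -1, "tz": 0.6, "rx": 0, "ry": 0, "rz": 0},
    {"gripper": -1, "tx": -0.88, "ty": -1, "tz": 0.6, "rx": 0, "ry": 0, "rz": 0},
    {"gripper": -1, "tx": -0.88, "ty": -1, "tz": 0.6, "rx": 0, "ry": 0, "rz": 0},
    {"gripper": -1, "tx": -0.88, "ty": -1, "tz": 0.6, "rx": 0, "ry": 0, "rz": 0},
    {"gripper": -1, "tx": -0.88, "ty": -1, "tz": 0.6, "rx": 0, "ry": 0, "rz": 0},
    {"gripper": -1, "tx": -0.88, "ty": -1, "tz": 0.6, "rx": 0, "ry": 0, "rz": 0},
    {"gripper": -1, "tx": -0.88, "ty": -1, "tz": 0.6, "rx": 0, "ry": 0, "rz": 0},
    {"gripper": -1, "tx": -0.84, "ty": -1, "tz": 0.6, "rx": 0, "ry": 0, "rz": 0}
  ]
}}

```text
time_s: 2.55
tcp_pos: [0.546, 0.096, 0.1802]
eef_rot: [0.201, 0.98, 0.0, 0.0]
force: [-0.0, 0.2, 0.0]
width: 0.0003
```

Emit:
{"method": "servo_tool", "body": {
  "series": [
    {"gripper": -1, "tx": 0, "ty": -0.44, "tz": 0, "rx": 0, "ry": 0, "rz": -0.9},
    {"gripper": -1, "tx": 0, "ty": 0, "tz": 0, "rx": 0, "ry": 0, "rz": -1},
    {"gripper": -1, "tx": 0, "ty": 0, "tz": 0, "rx": 0, "ry": 0, "rz": 0}
  ]
}}

```text
time_s: 2.85
tcp_pos: [0.5414, 0.0866, 0.1807]
eef_rot: [0.089, 0.996, 0.0, -0.0]
force: [-0.1, 0.4, 0.1]
width: 0.0002
```

```bash
python3 - <<'E'
from h import *
plan((.541,.087,.065),80)
E
python3 shot.py w3
```

```text
tcp [0.5414 0.0866 0.1807] psi 79.84 tilt 0.02 t 2.85 q6 0.34
shift units [0.02 0.01 4.63]
turn psi 0.16 rz units total -0.02
tcp [0.5417 0.0869 0.1808] psi 79.71 tilt 0.01 t 2.9 q6 0.34
shift units [20.7  -7.29  7.23]
```

View pics/w3_v.png

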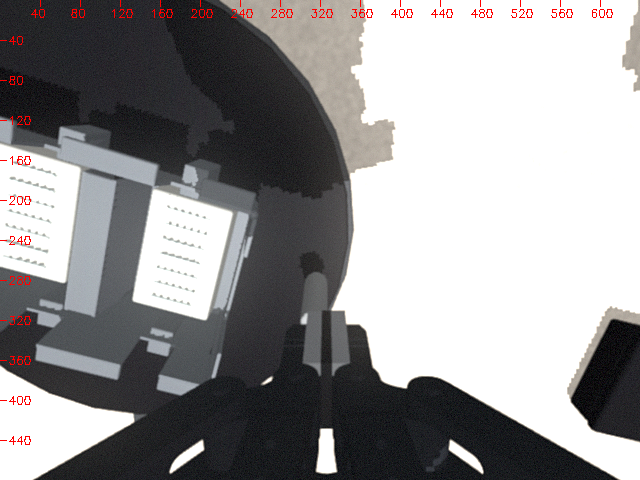

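The post is right ahead of the closed fingertips, at (314,295). I'll descend and sweep along the arc.

Emit:
{"method": "servo_tool", "body": {
  "series": [
    {"gripper": -1, "tx": 0, "ty": 0, "tz": 0.9, "rx": 0, "ry": 0, "rz": 0},
    {"gripper": -1, "tx": 0, "ty": 0, "tz": 0.9, "rx": 0, "ry": 0, "rz": 0},
    {"gripper": -1, "tx": 0, "ty": 0, "tz": 0.9, "rx": 0, "ry": 0, "rz": 0},
    {"gripper": -1, "tx": 0, "ty": 0, "tz": 0.9, "rx": 0, "ry": 0, "rz": 0},
    {"gripper": -1, "tx": 0, "ty": 0, "tz": 0.9, "rx": 0, "ry": 0, "rz": 0},
    {"gripper": -1, "tx": -0.4, "ty": -0.02, "tz": 0, "rx": 0, "ry": 0, "rz": 0.61},
    {"gripper": -1, "tx": -0.5, "ty": -0.02, "tz": 0, "rx": 0, "ry": 0, "rz": 0.76},
    {"gripper": -1, "tx": -0.55, "ty": -0.03, "tz": 0, "rx": 0, "ry": 0, "rz": 0.83},
    {"gripper": -1, "tx": -0.55, "ty": -0.03, "tz": 0, "rx": 0, "ry": 0, "rz": 0.83},
    {"gripper": -1, "tx": -0.55, "ty": -0.03, "tz": 0, "rx": 0, "ry": 0, "rz": 0.83}
  ]
}}

```text
time_s: 3.9
tcp_pos: [0.5993, 0.0619, 0.0678]
eef_rot: [0.318, 0.948, -0.0, -0.001]
force: [-2.7, 1.0, -0.6]
width: -0.0003
```

Emit:
{"method": "servo_tool", "body": {
  "series": [
    {"gripper": -1, "tx": -0.55, "ty": -0.03, "tz": 0, "rx": 0, "ry": 0, "rz": 0.83},
    {"gripper": -1, "tx": -0.55, "ty": -0.03, "tz": 0, "rx": 0, "ry": 0, "rz": 0.83},
    {"gripper": -1, "tx": -0.55, "ty": -0.03, "tz": 0, "rx": 0, "ry": 0, "rz": 0.83},
    {"gripper": -1, "tx": -0.55, "ty": -0.03, "tz": 0, "rx": 0, "ry": 0, "rz": 0.83},
    {"gripper": -1, "tx": -0.55, "ty": -0.03, "tz": 0, "rx": 0, "ry": 0, "rz": 0.83},
    {"gripper": -1, "tx": -0.55, "ty": -0.03, "tz": 0, "rx": 0, "ry": 0, "rz": 0.83},
    {"gripper": -1, "tx": -0.3, "ty": -0.01, "tz": 0, "rx": 0, "ry": 0, "rz": 0.46},
    {"gripper": -1, "tx": 0, "ty": 0, "tz": 0, "rx": 0, "ry": 0, "rz": 0}
  ]
}}

```text
time_s: 4.7
tcp_pos: [0.6501, -0.012, 0.0681]
eef_rot: [0.604, 0.797, -0.0, -0.0]
force: [-0.1, 0.1, 0.4]
width: -0.0003
```

Run:
```python
from h import *
s=read_camera('scene'); d=read_camera('side')
cv2.imwrite('pics/s4.png',s[:,:,::-1]);cv2.imwrite('pics/d4.png',d[:,:,::-1])
crop(s,200,200,340,340,5,'s4c');crop(d,285,200,425,315,5,'d4c')
plan((.52,-.05,.2))
```

```text
tcp [ 0.6501 -0.0114  0.0684] psi 15.91 tilt 0.01 t 4.8 q6 1.28
shift units [-0.06 -5.43 -5.27]
```

View pics/s4c.png

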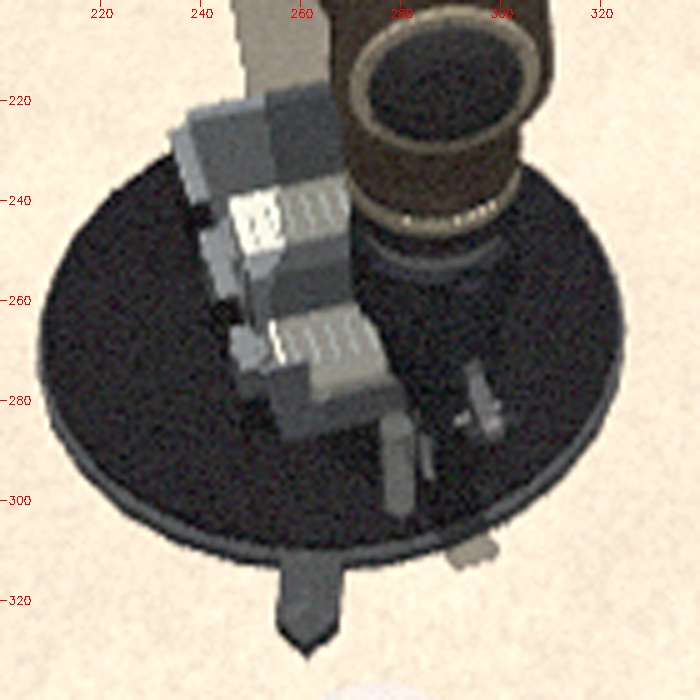

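View pics/d4c.png

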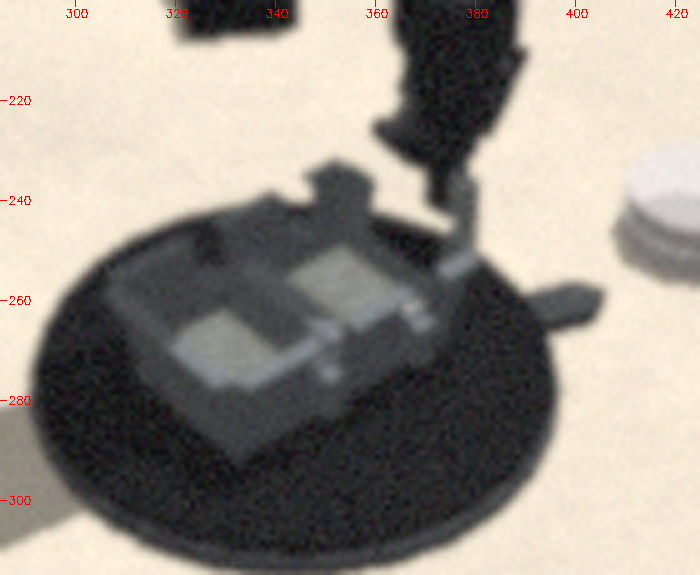

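Run:
```python
from h import *
ms,md=camera_model('scene'),camera_model('side')
p,r=tri([(ms,280,284),(md,377,235.5)]); print('post',p,r, plane(ms,280,284,.085))
a,b=plane(ms,261.5,331,.012),plane(md,405.5,258,.012); print(a,b)
tip=(a+b)[:2]/2
p0=np.array([.5778,.0729]); p1=plane(ms,280,284,.085)[:2]
# centre: dist .135 from p0,p1 & .2 from tip
from scipy.optimize import least_squares
s=least_squares(lambda c:[np.linalg.norm(c-p0)-.135,np.linalg.norm(c-p1)-.135,np.linalg.norm(c-tip)-.2],(.517,-.048)); c=s.x; print('centre',c,s.fun)
A=lambda v:np.degrees(np.arctan2(*(v-c)[::-1])); print('angles',A(p0),A(p1),A(tip))
```

```text
post [ 0.64862557 -0.02905201  0.08540464] [np.float64(0.0005791755200400109), np.float64(0.0005791755200400385)] [ 0.64875951 -0.02949017  0.085     ]
[ 0.72298478 -0.08797535  0.012     ] [ 0.7129771  -0.09094053  0.012     ]
centre [ 0.51887536 -0.04995077] [ 0.00125133 -0.00351415  0.00298731]
angles 64.37557183871685 8.952213712505065 -11.223039411092781
```

Emit:
{"method": "servo_tool", "body": {
  "series": [
    {"gripper": -1, "tx": -0.45, "ty": -0.02, "tz": 0, "rx": 0, "ry": 0, "rz": 0.69},
    {"gripper": -1, "tx": -0.5, "ty": -0.02, "tz": 0, "rx": 0, "ry": 0, "rz": 0.77},
    {"gripper": -1, "tx": -0.5, "ty": -0.02, "tz": 0, "rx": 0, "ry": 0, "rz": 0.77},
    {"gripper": -1, "tx": -0.4, "ty": -0.02, "tz": 0, "rx": 0, "ry": 0, "rz": 0.6},
    {"gripper": -1, "tx": 0, "ty": 0, "tz": 0, "rx": 0, "ry": 0, "rz": 0},
    {"gripper": -1, "tx": 0.4, "ty": 0, "tz": 0, "rx": 0, "ry": 0, "rz": 0},
    {"gripper": -1, "tx": 0.4, "ty": 0, "tz": -1, "rx": 0, "ry": 0, "rz": 0},
    {"gripper": -1, "tx": 0, "ty": 0, "tz": -1, "rx": 0, "ry": 0, "rz": 0},
    {"gripper": -1, "tx": 0, "ty": 0, "tz": -1, "rx": 0, "ry": 0, "rz": 0},
    {"gripper": -1, "tx": 0, "ty": 0, "tz": -1, "rx": 0, "ry": 0, "rz": 0}
  ]
}}

```text
time_s: 5.8
tcp_pos: [0.6562, -0.0361, 0.1694]
eef_rot: [0.728, 0.686, 0.0, -0.0]
force: [0.7, -0.5, 0.2]
width: 0.0001
```

Run:
```python
from h import *
plan((.50,.05,.35),75.3)
```

```text
tcp [ 0.6562 -0.0361  0.1694] psi -3.40 tilt 0.02 t 5.8 q6 1.58
shift units [ 3.07 -6.44 -7.22]
turn psi 78.7 rz units total -11.45
```

Emit:
{"method": "servo_tool", "body": {
  "series": [
    {"gripper": -1, "tx": 0, "ty": -0.75, "tz": -0.9, "rx": 0, "ry": 0, "rz": 0},
    {"gripper": -1, "tx": 0, "ty": -0.75, "tz": -0.9, "rx": 0, "ry": 0, "rz": 0},
    {"gripper": -1, "tx": 0, "ty": -0.75, "tz": -0.9, "rx": 0, "ry": 0, "rz": 0},
    {"gripper": -1, "tx": 0, "ty": -0.75, "tz": -0.9, "rx": 0, "ry": 0, "rz": 0},
    {"gripper": -1, "tx": 0, "ty": -0.75, "tz": -0.9, "rx": 0, "ry": 0, "rz": 0},
    {"gripper": -1, "tx": 0, "ty": -0.75, "tz": -0.9, "rx": 0, "ry": 0, "rz": 0},
    {"gripper": -1, "tx": 0, "ty": -0.75, "tz": -0.9, "rx": 0, "ry": 0, "rz": 0},
    {"gripper": -1, "tx": 0, "ty": -0.75, "tz": -0.9, "rx": 0, "ry": 0, "rz": 0},
    {"gripper": -1, "tx": 0, "ty": 0, "tz": 0, "rx": 0, "ry": 0, "rz": 0},
    {"gripper": -1, "tx": 0, "ty": 0, "tz": 0, "rx": 0, "ry": 0, "rz": 0}
  ]
}}

```text
time_s: 6.8
tcp_pos: [0.5067, -0.0276, 0.3489]
eef_rot: [0.728, 0.685, 0.001, 0.001]
force: [0.8, -0.1, -1.0]
width: -0.0004
```

```bash
python3 shot.py w5; python3 -c "
from h import *
im=cv2.imread('pics/w5.png')[:,:,::-1]
crop(im,170,50,480,290,2,'w5c')
im=read_camera('scene');cv2.imwrite('pics/s5.png',im[:,:,::-1]);crop(im,200,200,340,340,4,'s5c')
"
```

```text
tcp [ 0.5068 -0.0278  0.3477] psi -3.49 tilt 0.01 t 6.85 q6 1.58
shift units [ -0.13 -20.31  13.91]
```

View pics/w5_v.png

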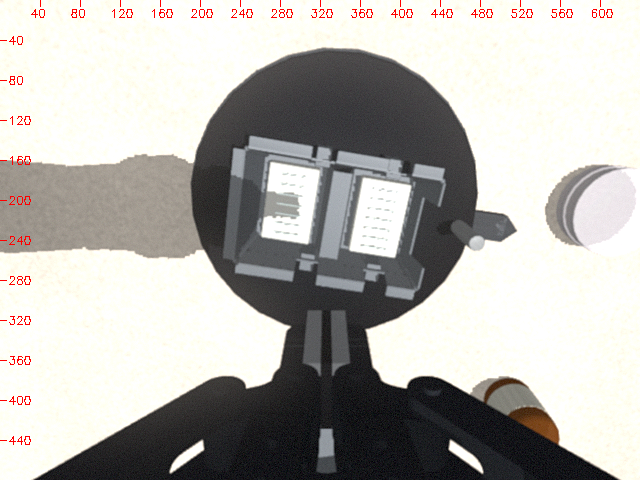

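View pics/s5c.png

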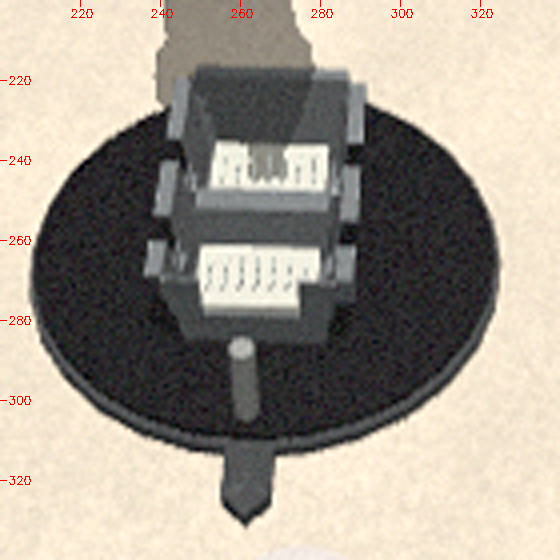

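The post (475,242) now stands in front of the pointer (515,228). I'll measure the alignment and the axis.

```bash
python3 -c "
from h import *
im=cv2.imread('pics/w5.png')[:,:,::-1].astype(float)
im=np.clip(im*1.2,0,255).astype(np.uint8)
crop(im,215,125,465,310,3,'w5d')
"
```

```text
(no output)
```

View pics/w5d.png

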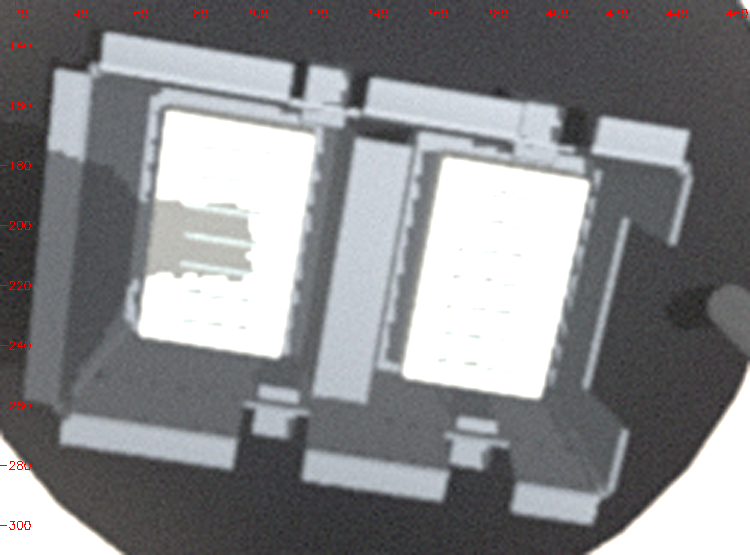

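Run:
```python
from h import *; import pickle
m=pickle.load(open('pics/w5.pkl','rb')); ms=camera_model('scene'); md=camera_model('side')
P=np.array([plane(m,u,v,.068) for u,v in((334.5,171),(352,174),(337.5,259),(319.5,257))]); c=P.mean(0)
e=(P[2]+P[3]-P[0]-P[1])/2; print('ridge c',c,'len',np.linalg.norm(e),'xdir',np.degrees(np.arctan2(e[1],e[0]))+90)
Q=np.array([plane(m,u,v,.092) for u,v in((249,136),(444,168.5),(235,273.5),(412.5,299.5))])
for a,b in((0,1),(2,3)): d=Q[b]-Q[a]; print(np.linalg.norm(d),np.degrees(np.arctan2(d[1],d[0])))
print('rim mid',(Q.mean(0)))
post=plane(m,475.5,242.5,.085); tip=plane(m,516,228,.012); print('post',post,'tip',tip, 'tri post',tri([(m,475.5,242.5),(ms,260,288)]))
for q in(post,tip): d=q-c; print(np.hypot(*d[:2]),np.degrees(np.arctan2(d[1],d[0])))
# disc circle
im=cv2.imread('pics/w5.png'); g=cv2.GaussianBlur(im,(3,3),0).max(2); k=(g<150).astype(np.uint8); k[300:]=0; k[:,:200]=0
k[:,470:]=0
cs,_=cv2.findContours(k,0,1); h=cv2.convexHull(max(cs,key=cv2.contourArea))[:,0]
R=np.array([plane(m,u,v,.022)[:2] for u,v in h if v<295 and 203<u<466])
A=np.c_[2*R,np.ones(len(R))]; s=np.linalg.lstsq(A,(R**2).sum(1),rcond=None)[0]; print('disc',s[:2],np.sqrt(s[2]+s[:2]@s[:2]))
print('scene ridge tri',tri([(m,336,215),(ms,262.5,251)]))
```

```text
ridge c [ 0.51557156 -0.04796568  0.068     ] len 0.08552601362756557 xdir -12.609819677616102
0.1713629830981374 -12.71425063716837
0.1715721877161733 -12.478153226218865
rim mid [ 0.51492524 -0.04804139  0.092     ]
post [ 0.64521597 -0.07683072  0.085     ] tip [ 0.71386034 -0.08654442  0.012     ] tri post (array([ 0.64724068, -0.07805356,  0.0795159 ]), [np.float64(0.0005680338176832275), np.float64(0.0005680338176831366)])
0.13281891357939957 -12.552040830608064
0.20200683177080553 -11.009828769602708
disc [ 0.51478632 -0.04557428] 0.1521216682443402
scene ridge tri (array([ 0.51512694, -0.05096609,  0.06125768]), [np.float64(0.003028556792747033), np.float64(0.003028556792747045)])
```

The swivel tote lies at (0.5155, -0.048), 1.5° off the pointer, which is inside ±10°. Next I go over to the deep tote.

Emit:
{"method": "servo_tool", "body": {
  "series": [
    {"gripper": 0.3, "tx": 1, "ty": -0.16, "tz": 0.1, "rx": 0, "ry": 0, "rz": 0},
    {"gripper": 0.3, "tx": 1, "ty": -0.16, "tz": 0.1, "rx": 0, "ry": 0, "rz": 0},
    {"gripper": 0.3, "tx": 1, "ty": -0.16, "tz": 0.1, "rx": 0, "ry": 0, "rz": 0},
    {"gripper": 0.3, "tx": 1, "ty": -0.16, "tz": 0.1, "rx": 0, "ry": 0, "rz": 0},
    {"gripper": 0.3, "tx": 1, "ty": -0.16, "tz": 0.1, "rx": 0, "ry": 0, "rz": 0},
    {"gripper": 0.3, "tx": 1, "ty": -0.16, "tz": 0.1, "rx": 0, "ry": 0, "rz": 0},
    {"gripper": 0.3, "tx": 1, "ty": -0.16, "tz": 0.1, "rx": 0, "ry": 0, "rz": 0},
    {"gripper": 0.3, "tx": 1, "ty": -0.16, "tz": 0.1, "rx": 0, "ry": 0, "rz": 0},
    {"gripper": 0.3, "tx": 1, "ty": -0.16, "tz": 0.1, "rx": 0, "ry": 0, "rz": 0},
    {"gripper": 0.3, "tx": 1, "ty": -0.16, "tz": 0.1, "rx": 0, "ry": 0, "rz": 0}
  ]
}}

```text
time_s: 7.9
tcp_pos: [0.4822, 0.2248, 0.3213]
eef_rot: [0.729, 0.685, -0.001, -0.0]
force: [0.8, -0.2, 0.2]
width: 0.0556
```

Emit:
{"method": "servo_tool", "body": {
  "series": [
    {"gripper": 0.3, "tx": 1, "ty": -0.16, "tz": 0.3, "rx": 0, "ry": 0, "rz": 0},
    {"gripper": 0.3, "tx": 1, "ty": -0.16, "tz": 0.3, "rx": 0, "ry": 0, "rz": 0},
    {"gripper": 0.3, "tx": 1, "ty": -0.16, "tz": 0.3, "rx": 0, "ry": 0, "rz": 0},
    {"gripper": 0.3, "tx": 1, "ty": -0.16, "tz": 0.3, "rx": 0, "ry": 0, "rz": 0},
    {"gripper": 0.3, "tx": 1, "ty": -0.16, "tz": 0.3, "rx": 0, "ry": 0, "rz": 0},
    {"gripper": 0.3, "tx": 1, "ty": -0.16, "tz": 0.3, "rx": 0, "ry": 0, "rz": 0},
    {"gripper": 0.3, "tx": 0.9, "ty": -0.1, "tz": 0.3, "rx": 0, "ry": 0, "rz": 0}
  ]
}}

```text
time_s: 8.6
tcp_pos: [0.4662, 0.3988, 0.2685]
eef_rot: [0.729, 0.685, -0.001, -0.0]
force: [-0.3, -0.2, 0.0]
width: 0.0557
```

Emit:
{"method": "servo_tool", "body": {
  "series": [
    {"gripper": 0.3, "tx": 0, "ty": 0, "tz": 0, "rx": 0, "ry": 0, "rz": -1},
    {"gripper": 0.3, "tx": 0, "ty": 0, "tz": 0, "rx": 0, "ry": 0, "rz": -1},
    {"gripper": 0.3, "tx": 0, "ty": 0, "tz": 0, "rx": 0, "ry": 0, "rz": -1},
    {"gripper": 0.3, "tx": 0, "ty": 0, "tz": 0, "rx": 0, "ry": 0, "rz": -1},
    {"gripper": 0.3, "tx": 0, "ty": 0, "tz": 0, "rx": 0, "ry": 0, "rz": -1},
    {"gripper": 0.3, "tx": 0, "ty": 0, "tz": 0, "rx": 0, "ry": 0, "rz": -1},
    {"gripper": 0.3, "tx": 0, "ty": 0, "tz": 0, "rx": 0, "ry": 0, "rz": -1},
    {"gripper": 0.3, "tx": 0, "ty": 0, "tz": 0, "rx": 0, "ry": 0, "rz": -1},
    {"gripper": 0.3, "tx": 0, "ty": 0, "tz": 0, "rx": 0, "ry": 0, "rz": -1},
    {"gripper": 0.3, "tx": 0, "ty": 0, "tz": 0, "rx": 0, "ry": 0, "rz": -1}
  ]
}}

```text
time_s: 9.6
tcp_pos: [0.4667, 0.3977, 0.2693]
eef_rot: [0.212, 0.977, -0.001, -0.001]
force: [-0.2, 0.7, -0.2]
width: 0.0555
```

Emit:
{"method": "servo_tool", "body": {
  "series": [
    {"gripper": 0.3, "tx": 0, "ty": 0, "tz": 0, "rx": 0, "ry": 0, "rz": -1},
    {"gripper": 0.3, "tx": 0, "ty": 0, "tz": 0, "rx": 0, "ry": 0, "rz": -0.45},
    {"gripper": 0.3, "tx": 0, "ty": 0, "tz": 0, "rx": 0, "ry": 0, "rz": 0},
    {"gripper": 0.3, "tx": 0, "ty": 0, "tz": 0, "rx": 0, "ry": 0, "rz": 0}
  ]
}}

```text
time_s: 10.0
tcp_pos: [0.4666, 0.3975, 0.2698]
eef_rot: [0.13, 0.992, -0.001, -0.0]
force: [0.3, 0.4, 0.2]
width: 0.0556
```

```bash
python3 shot.py w6; python3 -c "
from h import *
plan((.4645,.402,.038),75.3);print(telemetry.get_obs()['width'])"
```

```text
tcp [0.4666 0.3974 0.27  ] psi 75.08 tilt 0.06 t 10.05 q6 0.97
shift units [ 13.93 -20.16  10.83]
tcp [0.4666 0.3974 0.27  ] psi 75.08 tilt 0.06 t 10.05 q6 0.97
shift units [0.12 0.16 9.28]
turn psi 0.22 rz units total -0.03
0.0556158851793856
```

View pics/w6_v.png

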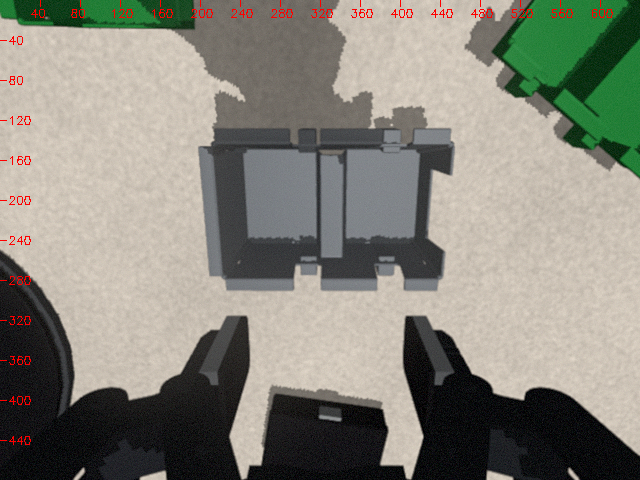

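This second wrist view confirms the grey deep tote: ridge at (331,205), scoop at right (430,200), clear of the green tote at upper right. I'll check the ridge position and height from the two wrist positions.

Run:
```python
from h import *; import pickle
m=pickle.load(open('pics/w6.pkl','rb')); m2=pickle.load(open('pics/w2.pkl','rb'))
P=np.array([plane(m,u,v,.046) for u,v in((320,152),(343,151),(342,258),(321,258))]); print(P.mean(0))
e=(P[2]+P[3]-P[0]-P[1])/2;print(np.linalg.norm(e),np.degrees(np.arctan2(e[1],e[0]))+90)
print(tri([(m,331.5,204.7),(m2,325,219.4)]))
```

```text
[0.46495763 0.40192448 0.046     ]
0.08900463658470896 75.31597248783194
(array([0.4630959 , 0.40250283, 0.04758854]), [np.float64(0.00018636002747653594), np.float64(0.00018636002747655477)])
```

Emit:
{"method": "servo_tool", "body": {
  "series": [
    {"gripper": 0.3, "tx": 0.1, "ty": 0.17, "tz": 1, "rx": 0, "ry": 0, "rz": 0},
    {"gripper": 0.3, "tx": 0, "ty": 0, "tz": 1, "rx": 0, "ry": 0, "rz": 0},
    {"gripper": 0.3, "tx": 0, "ty": 0, "tz": 1, "rx": 0, "ry": 0, "rz": 0},
    {"gripper": 0.3, "tx": 0, "ty": 0, "tz": 1, "rx": 0, "ry": 0, "rz": 0},
    {"gripper": 0.3, "tx": 0, "ty": 0, "tz": 1, "rx": 0, "ry": 0, "rz": 0},
    {"gripper": 0.3, "tx": 0, "ty": 0, "tz": 1, "rx": 0, "ry": 0, "rz": 0},
    {"gripper": 0.3, "tx": 0, "ty": 0, "tz": 1, "rx": 0, "ry": 0, "rz": 0},
    {"gripper": 0.3, "tx": 0, "ty": 0, "tz": 0.8, "rx": 0, "ry": 0, "rz": 0},
    {"gripper": 0.3, "tx": 0, "ty": 0, "tz": 0.8, "rx": 0, "ry": 0, "rz": 0},
    {"gripper": 0.3, "tx": 0, "ty": 0, "tz": 0.8, "rx": 0, "ry": 0, "rz": 0}
  ]
}}

```text
time_s: 11.05
tcp_pos: [0.4651, 0.402, 0.0348]
eef_rot: [0.13, 0.992, -0.0, -0.0]
force: [0.4, -0.1, -0.1]
width: 0.0555
```

```bash
python3 -c "
from h import *
plan((.4647,.402,.034),75.3);print(telemetry.get_obs()['force'])"
```

```text
tcp [0.4651 0.402  0.0348] psi 75.08 tilt 0.01 t 11.05 q6 0.97
shift units [ 0.02 -0.    0.03]
turn psi 0.22 rz units total -0.03
[ 0.35610944 -0.05815234 -0.11881262]
```

Close, then lift.

Emit:
{"method": "servo_tool", "body": {
  "series": [
    {"gripper": -1, "tx": 0, "ty": 0, "tz": 0, "rx": 0, "ry": 0, "rz": 0},
    {"gripper": -1, "tx": 0, "ty": 0, "tz": 0, "rx": 0, "ry": 0, "rz": 0},
    {"gripper": -1, "tx": 0, "ty": 0, "tz": 0, "rx": 0, "ry": 0, "rz": 0},
    {"gripper": -1, "tx": 0, "ty": 0, "tz": 0, "rx": 0, "ry": 0, "rz": 0},
    {"gripper": -1, "tx": 0, "ty": 0, "tz": 0, "rx": 0, "ry": 0, "rz": 0},
    {"gripper": -1, "tx": 0, "ty": 0, "tz": -0.3, "rx": 0, "ry": 0, "rz": 0},
    {"gripper": -1, "tx": 0, "ty": 0, "tz": -0.7, "rx": 0, "ry": 0, "rz": 0},
    {"gripper": -1, "tx": 0, "ty": 0, "tz": -1, "rx": 0, "ry": 0, "rz": 0},
    {"gripper": -1, "tx": 0, "ty": 0, "tz": -1, "rx": 0, "ry": 0, "rz": 0},
    {"gripper": -1, "tx": 0, "ty": 0, "tz": -1, "rx": 0, "ry": 0, "rz": 0}
  ]
}}

```text
time_s: 12.05
tcp_pos: [0.465, 0.4017, 0.137]
eef_rot: [0.129, 0.992, -0.0, -0.0]
force: [1.5, -0.4, -5.2]
width: 0.0205
```

Emit:
{"method": "servo_tool", "body": {
  "series": [
    {"gripper": -1, "tx": 0, "ty": 0, "tz": -1, "rx": 0, "ry": 0, "rz": 0},
    {"gripper": -1, "tx": 0, "ty": 0, "tz": -1, "rx": 0, "ry": 0, "rz": 0},
    {"gripper": -1, "tx": 0, "ty": 0, "tz": -0.6, "rx": 0, "ry": 0, "rz": 0},
    {"gripper": -1, "tx": 0, "ty": 0, "tz": 0, "rx": 0, "ry": 0, "rz": 0},
    {"gripper": -1, "tx": 0, "ty": 0, "tz": 0, "rx": 0, "ry": 0, "rz": 0}
  ]
}}

```text
time_s: 12.55
tcp_pos: [0.4651, 0.4019, 0.2006]
eef_rot: [0.129, 0.992, -0.0, -0.0]
force: [0.1, -0.4, -4.9]
width: 0.0205
```

```bash
python3 shot.py w7; python3 -c "
from h import *
im=read_camera('side');cv2.imwrite('pics/d7.png',im[:,:,::-1]);crop(im,190,100,330,220,5,'d7c')
plan((.5155,-.048,.2),167.4)"
```

```text
tcp [0.4648 0.4016 0.1998] psi 75.13 tilt 0.09 t 12.6 q6 0.97
shift units [ 13.84 -20.29   8.03]
tcp [0.4647 0.4015 0.1994] psi 75.14 tilt 0.13 t 12.65 q6 0.97
shift units [ -6.58 -16.86  -0.  ]
turn psi -87.74 rz units total 12.76
```

View pics/w7_v.png

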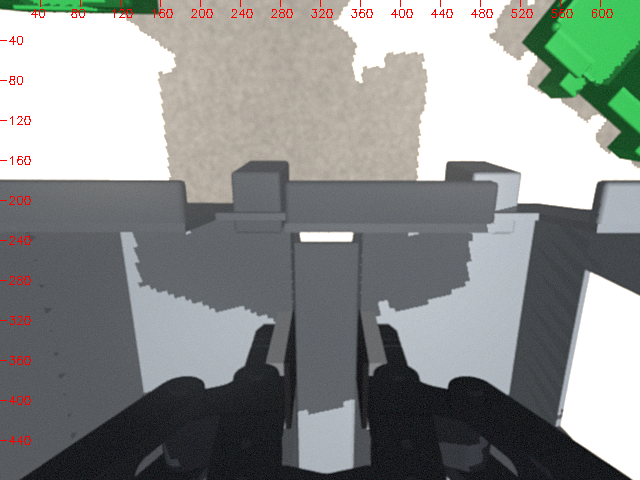

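View pics/d7c.png

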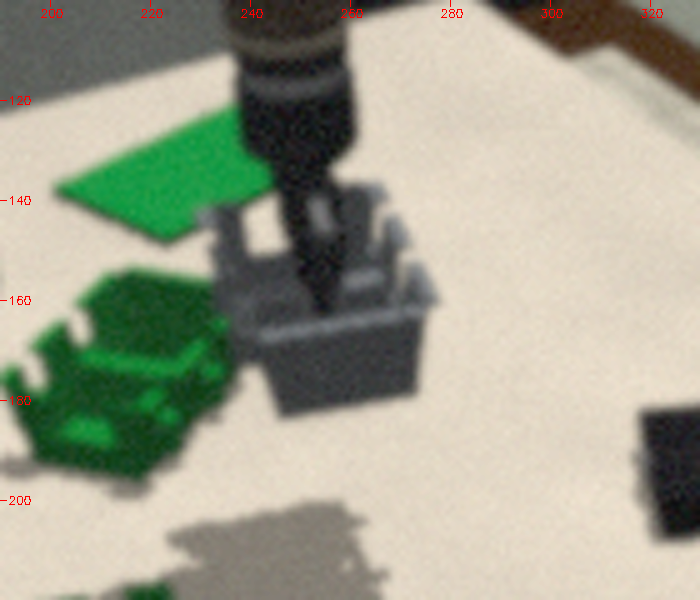

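The tote is held level by its ridge, width 20.5 mm, force about -5 N. I'll carry it over, then turn +92.3° so its scoop points away from the pointer.

Emit:
{"method": "servo_tool", "body": {
  "series": [
    {"gripper": -1, "tx": -0.2, "ty": -0.5, "tz": 0, "rx": 0, "ry": 0, "rz": 0},
    {"gripper": -1, "tx": -0.38, "ty": -1, "tz": 0, "rx": 0, "ry": 0, "rz": 0},
    {"gripper": -1, "tx": -0.38, "ty": -1, "tz": 0, "rx": 0, "ry": 0, "rz": 0},
    {"gripper": -1, "tx": -0.38, "ty": -1, "tz": 0, "rx": 0, "ry": 0, "rz": 0},
    {"gripper": -1, "tx": -0.38, "ty": -1, "tz": 0, "rx": 0, "ry": 0, "rz": 0},
    {"gripper": -1, "tx": -0.38, "ty": -1, "tz": 0, "rx": 0, "ry": 0, "rz": 0},
    {"gripper": -1, "tx": -0.38, "ty": -1, "tz": 0, "rx": 0, "ry": 0, "rz": 0},
    {"gripper": -1, "tx": -0.38, "ty": -1, "tz": 0, "rx": 0, "ry": 0, "rz": 0},
    {"gripper": -1, "tx": -0.38, "ty": -1, "tz": 0, "rx": 0, "ry": 0, "rz": 0},
    {"gripper": -1, "tx": -0.38, "ty": -1, "tz": 0, "rx": 0, "ry": 0, "rz": 0}
  ]
}}

```text
time_s: 13.65
tcp_pos: [0.491, 0.1473, 0.1999]
eef_rot: [0.129, 0.992, -0.0, -0.001]
force: [0.8, -0.5, -4.8]
width: 0.0204
```

Emit:
{"method": "servo_tool", "body": {
  "series": [
    {"gripper": -1, "tx": -0.4, "ty": -1, "tz": 0, "rx": 0, "ry": 0, "rz": 0},
    {"gripper": -1, "tx": -0.4, "ty": -1, "tz": 0, "rx": 0, "ry": 0, "rz": 0},
    {"gripper": -1, "tx": -0.4, "ty": -1, "tz": 0, "rx": 0, "ry": 0, "rz": 0},
    {"gripper": -1, "tx": -0.4, "ty": -1, "tz": 0, "rx": 0, "ry": 0, "rz": 0},
    {"gripper": -1, "tx": -0.4, "ty": -1, "tz": 0, "rx": 0, "ry": 0, "rz": 0},
    {"gripper": -1, "tx": -0.4, "ty": -1, "tz": 0, "rx": 0, "ry": 0, "rz": 0},
    {"gripper": -1, "tx": -0.3, "ty": -0.7, "tz": 0, "rx": 0, "ry": 0, "rz": 0},
    {"gripper": -1, "tx": -0.25, "ty": -0.6, "tz": 0, "rx": 0, "ry": 0, "rz": -0.4},
    {"gripper": -1, "tx": 0, "ty": 0, "tz": 0, "rx": 0, "ry": 0, "rz": -0.8},
    {"gripper": -1, "tx": 0, "ty": 0, "tz": 0, "rx": 0, "ry": 0, "rz": -0.8}
  ]
}}

```text
time_s: 14.65
tcp_pos: [0.5152, -0.0473, 0.1998]
eef_rot: [0.009, 1.0, -0.0, -0.001]
force: [-0.3, 0.6, -4.4]
width: 0.0204
```

Emit:
{"method": "servo_tool", "body": {
  "series": [
    {"gripper": -1, "tx": 0, "ty": 0, "tz": 0, "rx": 0, "ry": 0, "rz": -1},
    {"gripper": -1, "tx": 0, "ty": 0, "tz": 0, "rx": 0, "ry": 0, "rz": -1},
    {"gripper": -1, "tx": 0, "ty": 0, "tz": 0, "rx": 0, "ry": 0, "rz": -1},
    {"gripper": -1, "tx": 0, "ty": 0, "tz": 0, "rx": 0, "ry": 0, "rz": -1},
    {"gripper": -1, "tx": 0, "ty": 0, "tz": 0, "rx": 0, "ry": 0, "rz": -1},
    {"gripper": -1, "tx": 0, "ty": 0, "tz": 0, "rx": 0, "ry": 0, "rz": -1},
    {"gripper": -1, "tx": 0, "ty": 0, "tz": 0, "rx": 0, "ry": 0, "rz": -1},
    {"gripper": -1, "tx": 0, "ty": 0, "tz": 0, "rx": 0, "ry": 0, "rz": -1},
    {"gripper": -1, "tx": 0, "ty": 0, "tz": 0, "rx": 0, "ry": 0, "rz": -1},
    {"gripper": -1, "tx": 0, "ty": 0, "tz": 0, "rx": 0, "ry": 0, "rz": -1}
  ]
}}

```text
time_s: 15.65
tcp_pos: [0.5152, -0.0466, 0.1999]
eef_rot: [-0.559, 0.83, 0.0, -0.001]
force: [-0.1, -0.1, -6.1]
width: 0.0205
```

Emit:
{"method": "servo_tool", "body": {
  "series": [
    {"gripper": -1, "tx": 0, "ty": 0, "tz": 0, "rx": 0, "ry": 0, "rz": -0.9},
    {"gripper": -1, "tx": 0, "ty": 0, "tz": 0, "rx": 0, "ry": 0, "rz": -0.5},
    {"gripper": -1, "tx": 0, "ty": 0, "tz": 0, "rx": 0, "ry": 0, "rz": 0},
    {"gripper": -1, "tx": 0, "ty": 0, "tz": 0, "rx": 0, "ry": 0, "rz": 0},
    {"gripper": -1, "tx": 0, "ty": 0, "tz": 0, "rx": 0, "ry": 0, "rz": 0}
  ]
}}

```text
time_s: 16.15
tcp_pos: [0.5159, -0.0463, 0.2005]
eef_rot: [-0.624, 0.782, 0.0, -0.0]
force: [0.4, 0.5, -4.2]
width: 0.0209
```

```bash
python3 shot.py w8; python3 -c "
from h import *
im=read_camera('side');cv2.imwrite('pics/d8.png',im[:,:,::-1]);crop(im,270,150,420,320,4,'d8c')
im=read_camera('scene');cv2.imwrite('pics/s8.png',im[:,:,::-1]);crop(im,190,130,340,340,4,'s8c')
plan((.5155,-.048,.13),167.4)"
```

```text
tcp [ 0.516  -0.0462  0.2006] psi 167.21 tilt 0.02 t 16.2 q6 -1.44
shift units [ 2.76 20.53  8.03]
tcp [ 0.5162 -0.0461  0.2007] psi 167.24 tilt 0.01 t 16.3 q6 -1.44
shift units [0.08 0.01 2.83]
turn psi 0.16 rz units total -0.02
```

View pics/d8c.png

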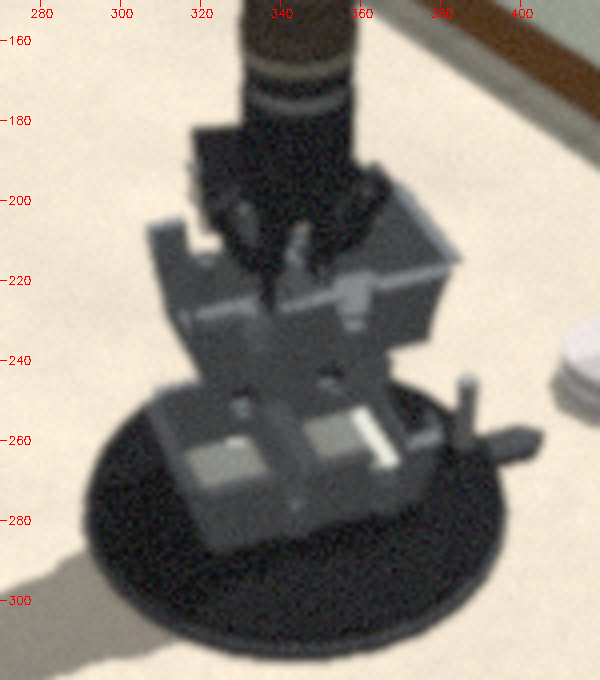

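View pics/s8c.png

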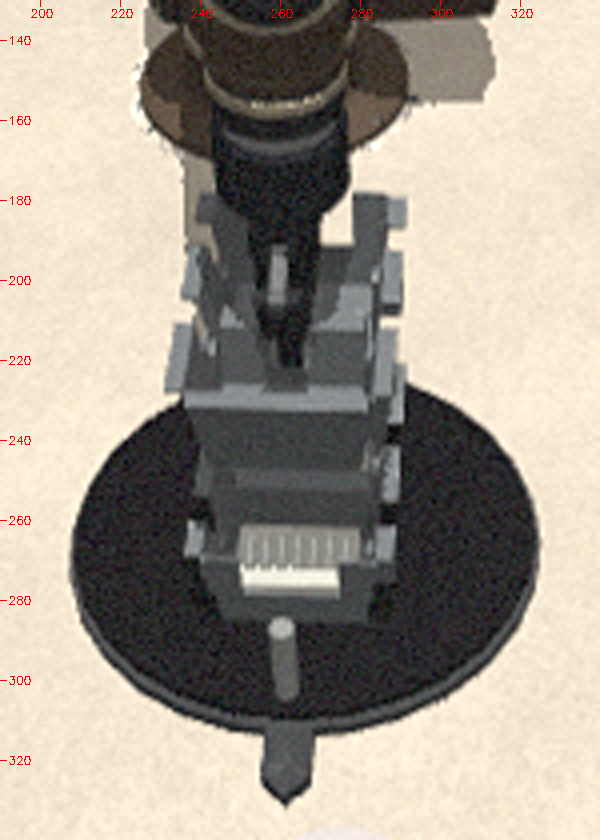

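View pics/w8_v.png

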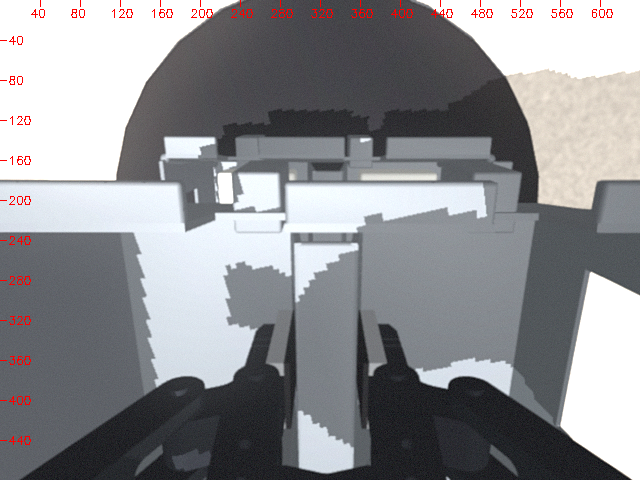

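The deep tote's full end faces the pointer and its scoop faces the base. It hangs over the swivel tote, aligned in scene and side. I'll descend, slowly at the end; contact is expected near TCP z = 0.1165.

Emit:
{"method": "servo_tool", "body": {
  "series": [
    {"gripper": -1, "tx": 0.08, "ty": 0, "tz": 0.4, "rx": 0, "ry": 0, "rz": -0.02},
    {"gripper": -1, "tx": 0, "ty": 0, "tz": 0.6, "rx": 0, "ry": 0, "rz": 0},
    {"gripper": -1, "tx": 0, "ty": 0, "tz": 0.6, "rx": 0, "ry": 0, "rz": 0},
    {"gripper": -1, "tx": 0, "ty": 0, "tz": 0.5, "rx": 0, "ry": 0, "rz": 0},
    {"gripper": -1, "tx": 0, "ty": 0, "tz": 0.3, "rx": 0, "ry": 0, "rz": 0},
    {"gripper": -1, "tx": 0, "ty": 0, "tz": 0.2, "rx": 0, "ry": 0, "rz": 0},
    {"gripper": -1, "tx": 0, "ty": 0, "tz": 0.2, "rx": 0, "ry": 0, "rz": 0},
    {"gripper": -1, "tx": 0, "ty": 0, "tz": 0.1, "rx": 0, "ry": 0, "rz": 0},
    {"gripper": -1, "tx": 0, "ty": 0, "tz": 0.1, "rx": 0, "ry": 0, "rz": 0},
    {"gripper": -1, "tx": 0, "ty": 0, "tz": 0, "rx": 0, "ry": 0, "rz": 0}
  ]
}}

```text
time_s: 17.3
tcp_pos: [0.5158, -0.048, 0.1258]
eef_rot: [-0.625, 0.78, -0.0, 0.0]
force: [-0.6, -0.8, -4.4]
width: 0.0206
```

```bash
python3 -c "
from h import *
plan((.5155,-.048,.1165),167.4); print(telemetry.get_obs()['force'])
im=read_camera('side');cv2.imwrite('pics/d9.png',im[:,:,::-1]);crop(im,270,180,420,320,5,'d9c')"
```

```text
tcp [ 0.5158 -0.048   0.1258] psi 167.41 tilt 0.0 t 17.3 q6 -1.44
shift units [0.   0.01 0.37]
turn psi -0.01 rz units total 0.0
[-0.57248238 -0.83580584 -4.39043876]
```

View pics/d9c.png

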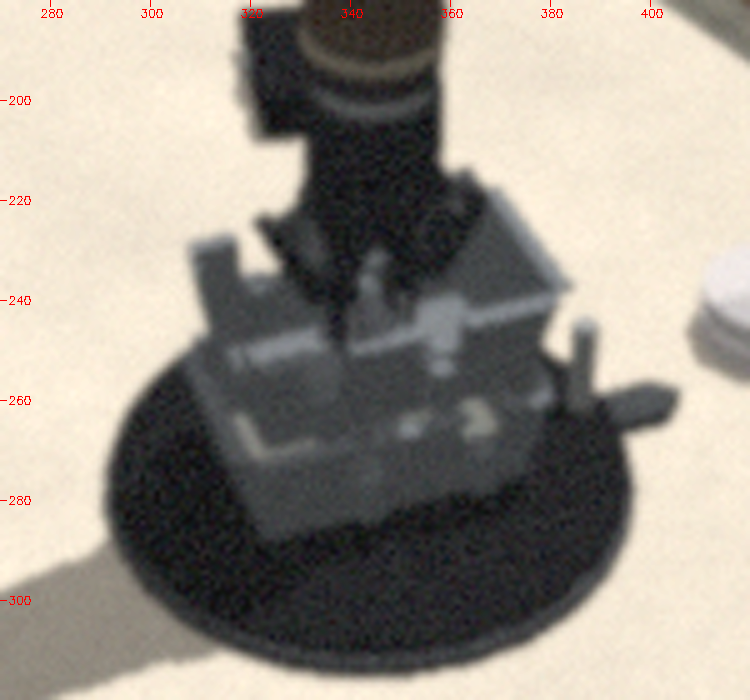

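Foot entering the mouth, no contact force yet. I'll go down about 8 mm more in small rows.

Emit:
{"method": "servo_tool", "body": {
  "series": [
    {"gripper": -1, "tx": 0, "ty": 0, "tz": 0.1, "rx": 0, "ry": 0, "rz": 0},
    {"gripper": -1, "tx": 0, "ty": 0, "tz": 0.1, "rx": 0, "ry": 0, "rz": 0},
    {"gripper": -1, "tx": 0, "ty": 0, "tz": 0.06, "rx": 0, "ry": 0, "rz": 0},
    {"gripper": -1, "tx": 0, "ty": 0, "tz": 0.04, "rx": 0, "ry": 0, "rz": 0},
    {"gripper": -1, "tx": 0, "ty": 0, "tz": 0, "rx": 0, "ry": 0, "rz": 0}
  ]
}}

```text
time_s: 17.85
tcp_pos: [0.5157, -0.048, 0.1186]
eef_rot: [-0.625, 0.78, -0.0, 0.0]
force: [-1.9, -0.3, -1.0]
width: 0.0205
```

Emit:
{"method": "servo_tool", "body": {
  "series": [
    {"gripper": -1, "tx": 0, "ty": 0, "tz": 0.03, "rx": 0, "ry": 0, "rz": 0},
    {"gripper": -1, "tx": 0, "ty": 0, "tz": 0.03, "rx": 0, "ry": 0, "rz": 0},
    {"gripper": -1, "tx": 0, "ty": 0, "tz": 0, "rx": 0, "ry": 0, "rz": 0}
  ]
}}

```text
time_s: 18.15
tcp_pos: [0.5158, -0.048, 0.1184]
eef_rot: [-0.625, 0.78, -0.0, 0.0]
force: [-6.3, 0.9, 9.3]
width: 0.0208
```

Contact force is 9 N up at TCP z 0.1184, within 2 mm of the expected height. I'll release partly.

Emit:
{"method": "servo_tool", "body": {
  "series": [
    {"gripper": -0.3, "tx": 0, "ty": 0, "tz": 0, "rx": 0, "ry": 0, "rz": 0},
    {"gripper": 0, "tx": 0, "ty": 0, "tz": 0, "rx": 0, "ry": 0, "rz": 0},
    {"gripper": 0.1, "tx": 0, "ty": 0, "tz": 0, "rx": 0, "ry": 0, "rz": 0},
    {"gripper": 0.1, "tx": 0, "ty": 0, "tz": 0, "rx": 0, "ry": 0, "rz": 0}
  ]
}}

```text
time_s: 18.55
tcp_pos: [0.516, -0.0481, 0.1168]
eef_rot: [-0.625, 0.78, -0.0, 0.0]
force: [-0.6, -0.6, -1.0]
width: 0.0471
```

Emit:
{"method": "servo_tool", "body": {
  "series": [
    {"gripper": 0.1, "tx": 0, "ty": 0, "tz": -0.5, "rx": 0, "ry": 0, "rz": 0},
    {"gripper": 0.1, "tx": 0, "ty": 0, "tz": -0.8, "rx": 0, "ry": 0, "rz": 0},
    {"gripper": 0.1, "tx": 0, "ty": 0, "tz": -1, "rx": 0, "ry": 0, "rz": 0},
    {"gripper": 0.1, "tx": 0, "ty": 0, "tz": -1, "rx": 0, "ry": 0, "rz": 0},
    {"gripper": 0.1, "tx": 0, "ty": 0, "tz": -1, "rx": 0, "ry": 0, "rz": 0},
    {"gripper": 0.1, "tx": 0, "ty": 0, "tz": -1, "rx": 0, "ry": 0, "rz": 0},
    {"gripper": 0.1, "tx": 0, "ty": 0, "tz": -1, "rx": 0, "ry": 0, "rz": 0},
    {"gripper": 0.1, "tx": 0, "ty": 0, "tz": -1, "rx": 0, "ry": 0, "rz": 0},
    {"gripper": 0.1, "tx": 0, "ty": 0, "tz": -1, "rx": 0, "ry": 0, "rz": 0},
    {"gripper": 0.1, "tx": 0, "ty": 0, "tz": -0.7, "rx": 0, "ry": 0, "rz": 0}
  ]
}}

```text
time_s: 19.55
tcp_pos: [0.5158, -0.0481, 0.3446]
eef_rot: [-0.625, 0.78, -0.001, 0.001]
force: [0.1, 0.5, -0.2]
width: 0.0469
```

Emit:
{"method": "servo_tool", "body": {
  "series": [
    {"gripper": 0.1, "tx": 1, "ty": 0, "tz": 0, "rx": 0, "ry": 0, "rz": 0},
    {"gripper": 0.1, "tx": 0.5, "ty": 0, "tz": 0, "rx": 0, "ry": 0, "rz": 0},
    {"gripper": 0.1, "tx": 0, "ty": 0, "tz": 0, "rx": 0, "ry": 0, "rz": 0},
    {"gripper": 0.1, "tx": 0, "ty": 0, "tz": 0, "rx": 0, "ry": 0, "rz": 0}
  ]
}}

```text
time_s: 19.95
tcp_pos: [0.5074, -0.0846, 0.3416]
eef_rot: [-0.625, 0.781, 0.0, -0.0]
force: [-0.2, -0.2, -0.7]
width: 0.047
```

```bash
python3 shot.py w10; python3 -c "
from h import *
im=read_camera('side');cv2.imwrite('pics/d10.png',im[:,:,::-1]);crop(im,270,180,420,320,5,'d10c')
im=read_camera('scene');cv2.imwrite('pics/s10.png',im[:,:,::-1]);crop(im,190,180,340,340,5,'s10c')"
```

```text
tcp [ 0.5075 -0.0844  0.3415] psi 167.39 tilt 0.05 t 20.0 q6 -1.52
shift units [ 1.14 20.54 13.68]
```

View pics/d10c.png

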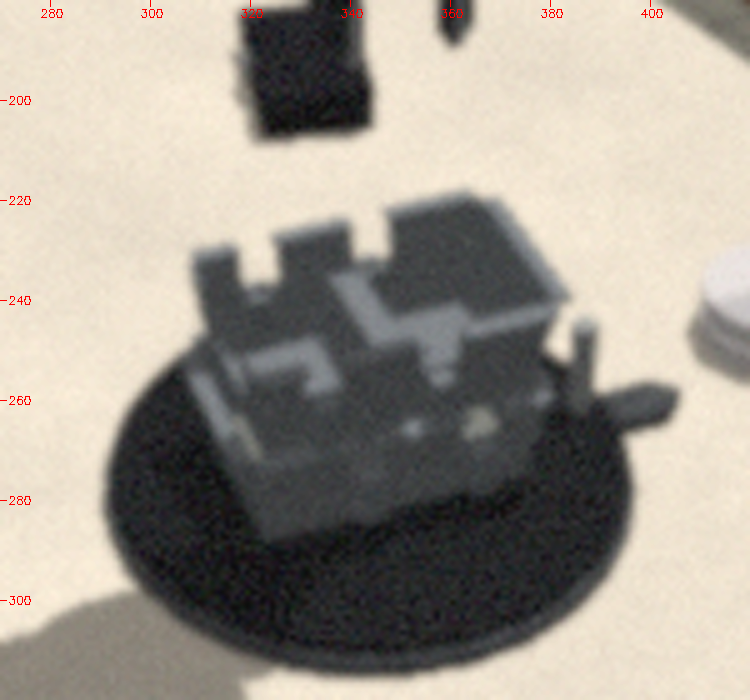

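View pics/w10_v.png

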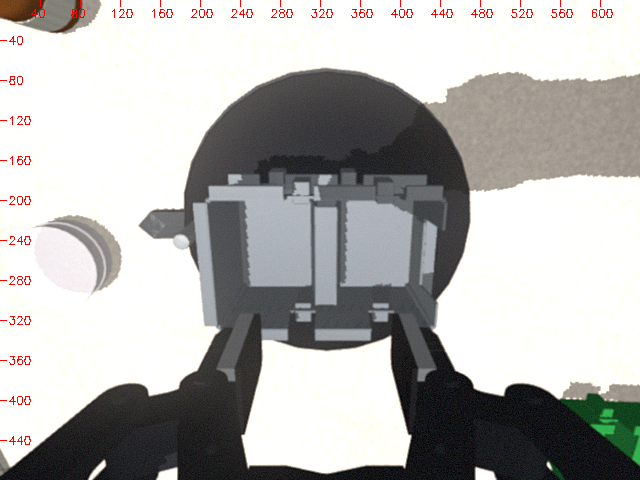

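View pics/s10c.png

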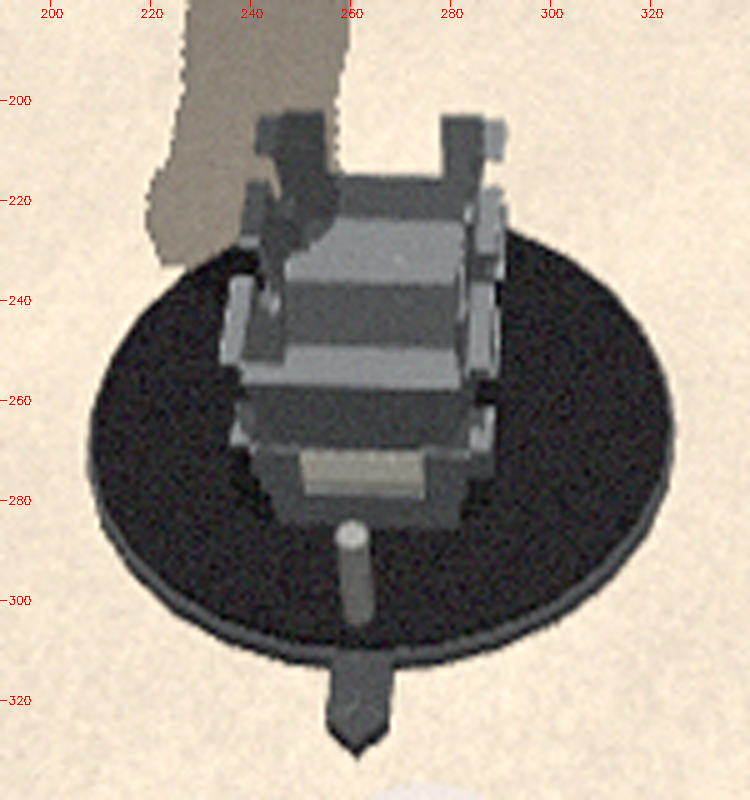

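Run:
```python
from h import *; import pickle
m=pickle.load(open('pics/w10.pkl','rb')); ms=camera_model('scene'); md=camera_model('side')
for z in(.128,):
    P=np.array([plane(m,u,v,z) for u,v in((315,207),(338,207),(336.5,305),(315.5,305))]); c=P.mean(0); e=(P[2]+P[3]-P[0]-P[1])/2
    print(c,np.linalg.norm(e),np.degrees(np.arctan2(e[1],e[0]))+90, proj(ms,c),proj(md,c), [proj(ms,p).round(1) for p in P])
# full-end rim outer corners at z=.152: wrist, scene, side
A=[(m,193.5,203)]; B=[(m,205.5,326)]
for u,v in((193.5,203),(205.5,326)): q=plane(m,u,v,.152); print(q,proj(ms,q),proj(md,q))
tip=plane(m,140,225,.012); post=plane(m,181,242,.085)
for q in(tip,post): d=q-np.array([.5155,-.048,0]); print(q,np.hypot(*d[:2]),np.degrees(np.arctan2(d[1],d[0])))
```

```text
[ 0.51534929 -0.04775191  0.128     ] 0.08571639453266804 167.1041512101205 [263.64241927 233.05694563] [343.60887775 243.0757084 ] [array([246.1, 235.2]), array([246.8, 230. ]), array([281., 231.]), array([280.6, 236.1])]
[ 0.59986214 -0.11894052  0.152     ] [237.865007   255.32204716] [383.7309647  239.01265633]
[ 0.62164199 -0.02027063  0.152     ] [281.29868394 256.30066762] [368.82359764 218.95164603]
[ 0.71210476 -0.08966359  0.012     ] 0.20097086119685903 -11.96485240496517
[ 0.64560851 -0.07766492  0.085     ] 0.13344748323385225 -12.843959511416863
```

Deep tote checks:
- Centre is at (0.5153, -0.0478) and x heads 167.1°.
- Its rim corners computed at z = 0.152 project within about 2 px of where scene and side show them, so it is stacked and not nested.

Next is the shallow tote.

Emit:
{"method": "servo_tool", "body": {
  "series": [
    {"gripper": 0.3, "tx": 1, "ty": 0, "tz": 0.1, "rx": 0, "ry": 0, "rz": 0},
    {"gripper": 0.3, "tx": 1, "ty": 0, "tz": 0.1, "rx": 0, "ry": 0, "rz": 0},
    {"gripper": 0.3, "tx": 1, "ty": 0, "tz": 0.1, "rx": 0, "ry": 0, "rz": 0},
    {"gripper": 0.3, "tx": 1, "ty": 0, "tz": 0.1, "rx": 0, "ry": 0, "rz": 0},
    {"gripper": 0.3, "tx": 1, "ty": 0, "tz": 0.2, "rx": 0, "ry": 0, "rz": 0},
    {"gripper": 0.3, "tx": 1, "ty": 0, "tz": 0.2, "rx": 0, "ry": 0, "rz": 0},
    {"gripper": 0.3, "tx": 1, "ty": 0, "tz": 0.2, "rx": 0, "ry": 0, "rz": 0},
    {"gripper": 0.3, "tx": 1, "ty": -0.1, "tz": 0.2, "rx": 0, "ry": 0, "rz": 0},
    {"gripper": 0.3, "tx": 1, "ty": -0.1, "tz": 0.2, "rx": 0, "ry": 0, "rz": 0},
    {"gripper": 0.3, "tx": 1, "ty": -0.1, "tz": 0.2, "rx": 0, "ry": 0, "rz": 0}
  ]
}}

```text
time_s: 21.1
tcp_pos: [0.4605, -0.3307, 0.3014]
eef_rot: [-0.626, 0.78, 0.0, 0.0]
force: [-0.8, 0.5, 0.6]
width: 0.0558
```

Emit:
{"method": "servo_tool", "body": {
  "series": [
    {"gripper": 0.3, "tx": 1, "ty": -0.1, "tz": 0.2, "rx": 0, "ry": 0, "rz": 0},
    {"gripper": 0.3, "tx": 1, "ty": -0.1, "tz": 0.2, "rx": 0, "ry": 0, "rz": 0},
    {"gripper": 0.3, "tx": 0.8, "ty": 0, "tz": 0.2, "rx": 0, "ry": 0, "rz": 0},
    {"gripper": 0.3, "tx": 0, "ty": 0, "tz": 0, "rx": 0, "ry": 0, "rz": 1},
    {"gripper": 0.3, "tx": 0, "ty": 0, "tz": 0, "rx": 0, "ry": 0, "rz": 1},
    {"gripper": 0.3, "tx": 0, "ty": 0, "tz": 0, "rx": 0, "ry": 0, "rz": 1},
    {"gripper": 0.3, "tx": 0, "ty": 0, "tz": 0, "rx": 0, "ry": 0, "rz": 1},
    {"gripper": 0.3, "tx": 0, "ty": 0, "tz": 0, "rx": 0, "ry": 0, "rz": 1},
    {"gripper": 0.3, "tx": 0, "ty": 0, "tz": 0, "rx": 0, "ry": 0, "rz": 1},
    {"gripper": 0.3, "tx": 0, "ty": 0, "tz": 0, "rx": 0, "ry": 0, "rz": 1}
  ]
}}

```text
time_s: 22.1
tcp_pos: [0.4502, -0.3993, 0.2865]
eef_rot: [-0.251, 0.968, 0.0, -0.0]
force: [0.0, -1.1, -1.2]
width: 0.0554
```

Emit:
{"method": "servo_tool", "body": {
  "series": [
    {"gripper": 0.3, "tx": 0, "ty": 0, "tz": 0, "rx": 0, "ry": 0, "rz": 1},
    {"gripper": 0.3, "tx": 0, "ty": 0, "tz": 0, "rx": 0, "ry": 0, "rz": 1},
    {"gripper": 0.3, "tx": 0, "ty": 0, "tz": 0, "rx": 0, "ry": 0, "rz": 1},
    {"gripper": 0.3, "tx": 0, "ty": 0, "tz": 0, "rx": 0, "ry": 0, "rz": 0.5},
    {"gripper": 0.3, "tx": 0, "ty": 0, "tz": 0, "rx": 0, "ry": 0, "rz": 0},
    {"gripper": 0.3, "tx": 0, "ty": 0, "tz": 0, "rx": 0, "ry": 0, "rz": 0}
  ]
}}

```text
time_s: 22.7
tcp_pos: [0.4502, -0.3994, 0.2867]
eef_rot: [-0.046, 0.999, 0.0, -0.0]
force: [-1.4, -0.1, -0.3]
width: 0.0554
```

```bash
python3 shot.py w11; python3 -c "
from h import *
im=cv2.imread('pics/w11.png')[:,:,::-1]
crop(im,190,90,470,310,2,'w11c')"
```

```text
tcp [ 0.4502 -0.3995  0.2867] psi 95.31 tilt 0.01 t 22.75 q6 -0.82
shift units [16.45 17.57 11.47]
```

View pics/w11_v.png

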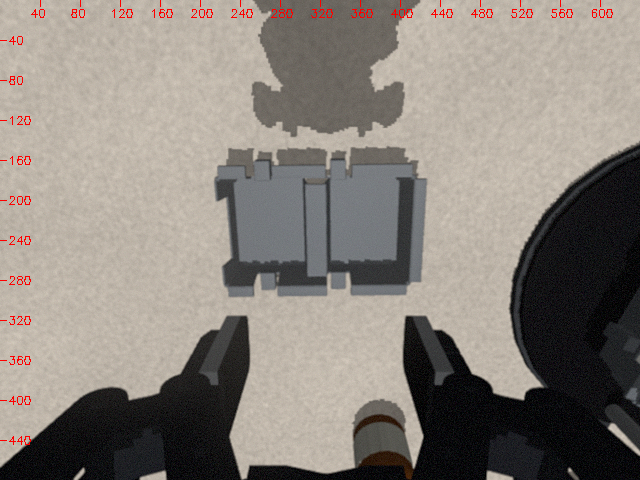

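The shallow tote has its scoop at left (225,235), its full end at right (418,230), and its ridge from (316,183) to (317,276). The low walls confirm it is the shallow one. Now the measurement.

Run:
```python
from h import *; import pickle
m=pickle.load(open('pics/w11.pkl','rb')); ms=camera_model('scene'); md=camera_model('side')
cs=((304.5,183.5),(328,183),(327,276),(306.5,276.5))
P=np.array([plane(m,u,v,.038) for u,v in cs]); c=P.mean(0); e=(P[2]+P[3]-P[0]-P[1])/2
x=np.degrees(np.arctan2(e[1],e[0]))+90
print(c,np.linalg.norm(e),x, proj(ms,c),proj(md,c), [proj(ms,p).round(1) for p in P],[proj(md,p).round(1) for p in P])
# rim long edges z=.044
for a,b in(((228,296),(405,294)),((425,180),(421,281))):
    d=plane(m,*b,.044)-plane(m,*a,.044); print(np.linalg.norm(d),np.degrees(np.arctan2(d[1],d[0])))
# ridge far-left-top corner in scene crop (122.0,254),(128,253)
print(tri([(m,304.5,183.5),(ms,122,283)]),0)
plan((c[0],c[1],.026),x)
```

```text
[ 0.47584917 -0.40596273  0.038     ] 0.08633650446720381 95.25941796072345 [125.54666294 265.16191698] [412.98742319 354.32977583] [array([120.8, 254.1]), array([128.6, 252.4]), array([130.3, 276.7]), array([122.6, 278.5])] [array([403.2, 365.8]), array([397. , 360.6]), array([422.6, 343.5]), array([428.4, 348. ])]
0.16367993385576202 96.05395165080613
0.09229238386974864 7.090445410274379
(array([ 0.45128328, -0.43092885, -0.05568759]), [np.float64(0.00781558605297407), np.float64(0.00781558605297403)]) 0
tcp [ 0.4502 -0.3995  0.2867] psi 95.31 tilt 0.01 t 22.75 q6 -0.82
shift units [-1.   -0.35 10.43]
turn psi -0.05 rz units total 0.01
```

Ridge corners project onto the scene picture at (120.8,254) and (128.6,252), where I saw (122,254) and (128,253). They also match the side view, so the height agrees. Descending.

Emit:
{"method": "servo_tool", "body": {
  "series": [
    {"gripper": 0.3, "tx": -0.5, "ty": -0.2, "tz": 1, "rx": 0, "ry": 0, "rz": -0.03},
    {"gripper": 0.3, "tx": -0.5, "ty": -0.15, "tz": 1, "rx": 0, "ry": 0, "rz": 0},
    {"gripper": 0.3, "tx": 0, "ty": 0, "tz": 1, "rx": 0, "ry": 0, "rz": 0},
    {"gripper": 0.3, "tx": 0, "ty": 0, "tz": 1, "rx": 0, "ry": 0, "rz": 0},
    {"gripper": 0.3, "tx": 0, "ty": 0, "tz": 1, "rx": 0, "ry": 0, "rz": 0},
    {"gripper": 0.3, "tx": 0, "ty": 0, "tz": 1, "rx": 0, "ry": 0, "rz": 0},
    {"gripper": 0.3, "tx": 0, "ty": 0, "tz": 1, "rx": 0, "ry": 0, "rz": 0},
    {"gripper": 0.3, "tx": 0, "ty": 0, "tz": 1, "rx": 0, "ry": 0, "rz": 0},
    {"gripper": 0.3, "tx": 0, "ty": 0, "tz": 0.6, "rx": 0, "ry": 0, "rz": 0},
    {"gripper": 0.3, "tx": 0, "ty": 0, "tz": 0, "rx": 0, "ry": 0, "rz": 0}
  ]
}}

```text
time_s: 23.75
tcp_pos: [0.4745, -0.4049, 0.0691]
eef_rot: [-0.048, 0.999, 0.002, -0.002]
force: [-0.5, -0.1, 0.4]
width: 0.0555
```

```bash
python3 shot.py w12; python3 -c "
from h import *
plan((.4758,-.406,.0265),95.4)"
```

```text
tcp [ 0.4752 -0.4055  0.0708] psi 95.46 tilt 0.14 t 23.8 q6 -0.8
shift units [17.37 17.95  2.89]
tcp [ 0.4752 -0.4055  0.0708] psi 95.46 tilt 0.14 t 23.8 q6 -0.8
shift units [-0.03 -0.03  1.77]
turn psi -0.06 rz units total 0.01
```

View pics/w12_v.png

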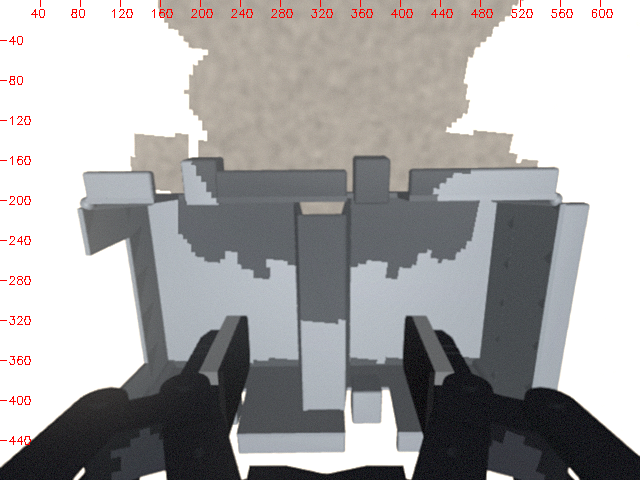

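The ridge (297 to 348) is centred between the fingers (247 to 404). Last descent, grasp and lift.

Emit:
{"method": "servo_tool", "body": {
  "series": [
    {"gripper": 0.3, "tx": 0, "ty": 0, "tz": 0.7, "rx": 0, "ry": 0, "rz": 0},
    {"gripper": 0.3, "tx": 0, "ty": 0, "tz": 0.6, "rx": 0, "ry": 0, "rz": 0},
    {"gripper": 0.3, "tx": 0, "ty": 0, "tz": 0.45, "rx": 0, "ry": 0, "rz": 0},
    {"gripper": 0.3, "tx": 0, "ty": 0, "tz": 0, "rx": 0, "ry": 0, "rz": 0},
    {"gripper": -1, "tx": 0, "ty": 0, "tz": 0, "rx": 0, "ry": 0, "rz": 0},
    {"gripper": -1, "tx": 0, "ty": 0, "tz": 0, "rx": 0, "ry": 0, "rz": 0},
    {"gripper": -1, "tx": 0, "ty": 0, "tz": 0, "rx": 0, "ry": 0, "rz": 0},
    {"gripper": -1, "tx": 0, "ty": 0, "tz": 0, "rx": 0, "ry": 0, "rz": 0},
    {"gripper": -1, "tx": 0, "ty": 0, "tz": 0, "rx": 0, "ry": 0, "rz": 0},
    {"gripper": -1, "tx": 0, "ty": 0, "tz": 0, "rx": 0, "ry": 0, "rz": 0}
  ]
}}

```text
time_s: 24.8
tcp_pos: [0.4764, -0.4066, 0.0295]
eef_rot: [-0.047, 0.999, -0.001, 0.001]
force: [-0.9, 1.6, 5.8]
width: 0.0207
```

Emit:
{"method": "servo_tool", "body": {
  "series": [
    {"gripper": -1, "tx": 0, "ty": 0, "tz": -0.3, "rx": 0, "ry": 0, "rz": 0},
    {"gripper": -1, "tx": 0, "ty": 0, "tz": -0.7, "rx": 0, "ry": 0, "rz": 0},
    {"gripper": -1, "tx": 0, "ty": 0, "tz": -1, "rx": 0, "ry": 0, "rz": 0},
    {"gripper": -1, "tx": 0, "ty": 0, "tz": -1, "rx": 0, "ry": 0, "rz": 0},
    {"gripper": -1, "tx": 0, "ty": 0, "tz": -1, "rx": 0, "ry": 0, "rz": 0},
    {"gripper": -1, "tx": 0, "ty": 0, "tz": -1, "rx": 0, "ry": 0, "rz": 0},
    {"gripper": -1, "tx": 0, "ty": 0, "tz": -1, "rx": 0, "ry": 0, "rz": 0},
    {"gripper": -1, "tx": 0, "ty": 0, "tz": -1, "rx": 0, "ry": 0, "rz": 0},
    {"gripper": -1, "tx": 0, "ty": 0, "tz": -1, "rx": 0, "ry": 0, "rz": 0},
    {"gripper": -1, "tx": 0, "ty": 0, "tz": -0.5, "rx": 0, "ry": 0, "rz": 0}
  ]
}}

```text
time_s: 25.8
tcp_pos: [0.476, -0.4062, 0.2429]
eef_rot: [-0.047, 0.999, -0.001, 0.001]
force: [0.4, -0.6, -3.2]
width: 0.0205
```

```bash
python3 shot.py w13; python3 -c "
from h import *
im=read_camera('side');cv2.imwrite('pics/d13.png',im[:,:,::-1]);crop(im,340,180,490,320,4,'d13c')
plan((.5153,-.0478,.23),167.2); print(telemetry.get_obs()['force'])"
```

```text
tcp [ 0.4763 -0.4065  0.2441] psi 95.42 tilt 0.23 t 25.85 q6 -0.8
shift units [17.46 18.02  9.66]
tcp [ 0.4763 -0.4065  0.2423] psi 95.42 tilt 0.16 t 25.9 q6 -0.8
shift units [-2.91 14.14  0.47]
turn psi 71.78 rz units total -10.44
[ 0.1316581   0.18593861 -3.71788194]
```

View pics/w13_v.png

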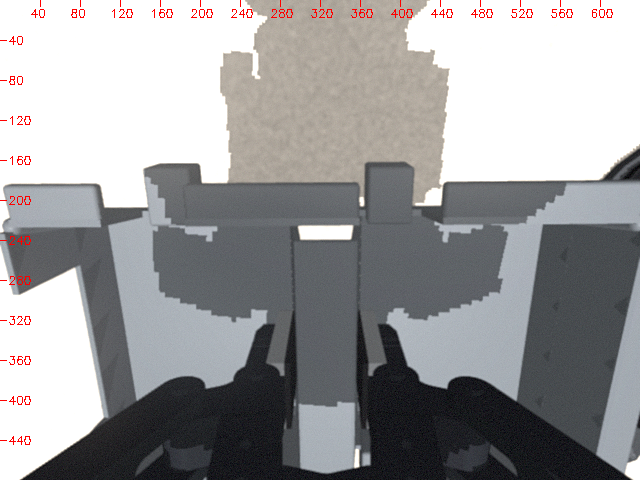

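View pics/d13c.png

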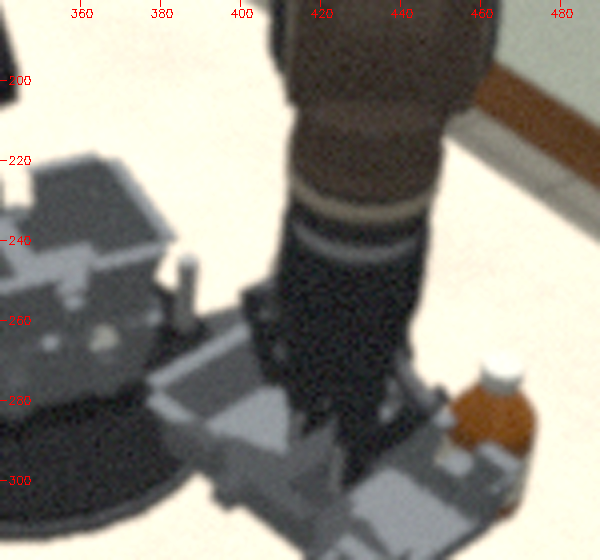

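The shallow tote is held level. I'll carry it over the stack and turn it +72°, so its scoop ends toward the pointer.

Emit:
{"method": "servo_tool", "body": {
  "series": [
    {"gripper": -1, "tx": -0.1, "ty": 0.5, "tz": 0, "rx": 0, "ry": 0, "rz": 0},
    {"gripper": -1, "tx": -0.2, "ty": 1, "tz": 0, "rx": 0, "ry": 0, "rz": 0},
    {"gripper": -1, "tx": -0.2, "ty": 1, "tz": 0, "rx": 0, "ry": 0, "rz": 0},
    {"gripper": -1, "tx": -0.2, "ty": 1, "tz": 0, "rx": 0, "ry": 0, "rz": 0},
    {"gripper": -1, "tx": -0.2, "ty": 1, "tz": 0, "rx": 0, "ry": 0, "rz": 0},
    {"gripper": -1, "tx": -0.2, "ty": 1, "tz": 0, "rx": 0, "ry": 0, "rz": 0},
    {"gripper": -1, "tx": -0.2, "ty": 1, "tz": 0, "rx": 0, "ry": 0, "rz": 0},
    {"gripper": -1, "tx": -0.2, "ty": 1, "tz": 0, "rx": 0, "ry": 0, "rz": 0},
    {"gripper": -1, "tx": -0.2, "ty": 1, "tz": 0, "rx": 0, "ry": 0, "rz": 0},
    {"gripper": -1, "tx": -0.2, "ty": 1, "tz": 0, "rx": 0, "ry": 0, "rz": 0}
  ]
}}

```text
time_s: 26.9
tcp_pos: [0.4996, -0.1631, 0.2386]
eef_rot: [-0.047, 0.999, 0.001, -0.001]
force: [1.2, -0.2, -3.8]
width: 0.0204
```

Emit:
{"method": "servo_tool", "body": {
  "series": [
    {"gripper": -1, "tx": -0.2, "ty": 1, "tz": 0, "rx": 0, "ry": 0, "rz": 0},
    {"gripper": -1, "tx": -0.2, "ty": 1, "tz": 0, "rx": 0, "ry": 0, "rz": 0},
    {"gripper": -1, "tx": -0.25, "ty": 1, "tz": 0, "rx": 0, "ry": 0, "rz": 0},
    {"gripper": -1, "tx": -0.25, "ty": 1, "tz": 0, "rx": 0, "ry": 0, "rz": 0},
    {"gripper": -1, "tx": -0.1, "ty": 0.6, "tz": 0, "rx": 0, "ry": 0, "rz": -0.4},
    {"gripper": -1, "tx": 0, "ty": 0, "tz": 0, "rx": 0, "ry": 0, "rz": -0.8},
    {"gripper": -1, "tx": 0, "ty": 0, "tz": 0, "rx": 0, "ry": 0, "rz": -1},
    {"gripper": -1, "tx": 0, "ty": 0, "tz": 0, "rx": 0, "ry": 0, "rz": -1},
    {"gripper": -1, "tx": 0, "ty": 0, "tz": 0, "rx": 0, "ry": 0, "rz": -1},
    {"gripper": -1, "tx": 0, "ty": 0, "tz": 0, "rx": 0, "ry": 0, "rz": -1}
  ]
}}

```text
time_s: 27.9
tcp_pos: [0.5138, -0.0481, 0.2393]
eef_rot: [-0.355, 0.935, 0.0, -0.001]
force: [-0.3, 0.2, -2.9]
width: 0.0207
```

Emit:
{"method": "servo_tool", "body": {
  "series": [
    {"gripper": -1, "tx": 0, "ty": 0, "tz": 0, "rx": 0, "ry": 0, "rz": -1},
    {"gripper": -1, "tx": 0, "ty": 0, "tz": 0, "rx": 0, "ry": 0, "rz": -1},
    {"gripper": -1, "tx": 0, "ty": 0, "tz": 0, "rx": 0, "ry": 0, "rz": -1},
    {"gripper": -1, "tx": 0, "ty": 0, "tz": 0, "rx": 0, "ry": 0, "rz": -1},
    {"gripper": -1, "tx": 0, "ty": 0, "tz": 0, "rx": 0, "ry": 0, "rz": -0.8},
    {"gripper": -1, "tx": 0, "ty": 0, "tz": 0, "rx": 0, "ry": 0, "rz": -0.44},
    {"gripper": -1, "tx": 0, "ty": 0, "tz": 0, "rx": 0, "ry": 0, "rz": 0},
    {"gripper": -1, "tx": 0, "ty": 0, "tz": 0, "rx": 0, "ry": 0, "rz": 0},
    {"gripper": -1, "tx": 0, "ty": 0, "tz": 0, "rx": 0, "ry": 0, "rz": 0}
  ]
}}

```text
time_s: 28.8
tcp_pos: [0.5143, -0.0482, 0.2401]
eef_rot: [-0.624, 0.782, 0.0, -0.0]
force: [0.2, -0.2, -2.8]
width: 0.0206
```

```bash
python3 shot.py w14; python3 -c "
from h import *
im=read_camera('side');cv2.imwrite('pics/d14.png',im[:,:,::-1]);crop(im,270,130,420,320,4,'d14c')
im=read_camera('scene');cv2.imwrite('pics/s14.png',im[:,:,::-1]);crop(im,190,150,340,340,4,'s14c')
plan((.5153,-.0478,.18),167.2); print(telemetry.get_obs()['force'])"
```

```text
tcp [ 0.5145 -0.0482  0.2403] psi 167.18 tilt 0.03 t 28.85 q6 -1.44
shift units [ 2.68 20.49  9.62]
tcp [ 0.5146 -0.0483  0.2404] psi 167.19 tilt 0.01 t 28.95 q6 -1.44
shift units [-0.02 -0.02  2.42]
turn psi 0.01 rz units total -0.0
[-0.0688943  -0.26452365 -4.28380757]
```

View pics/d14c.png

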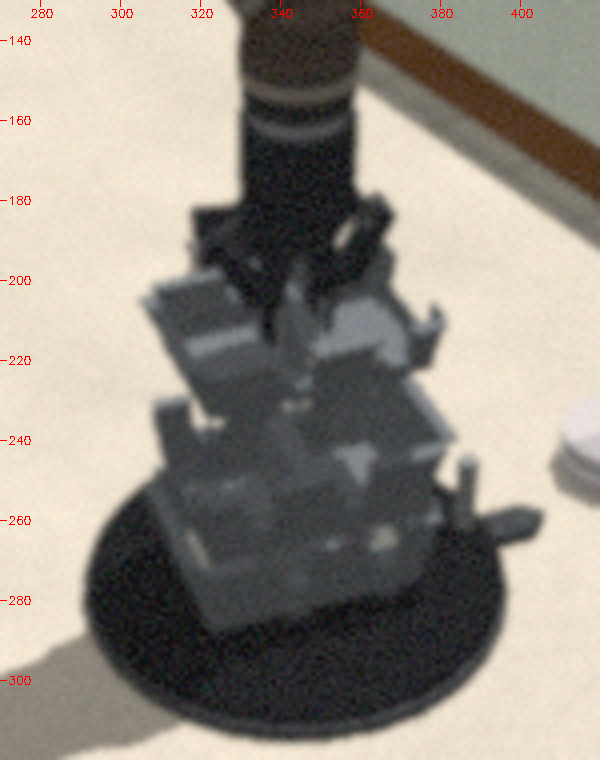

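View pics/s14c.png

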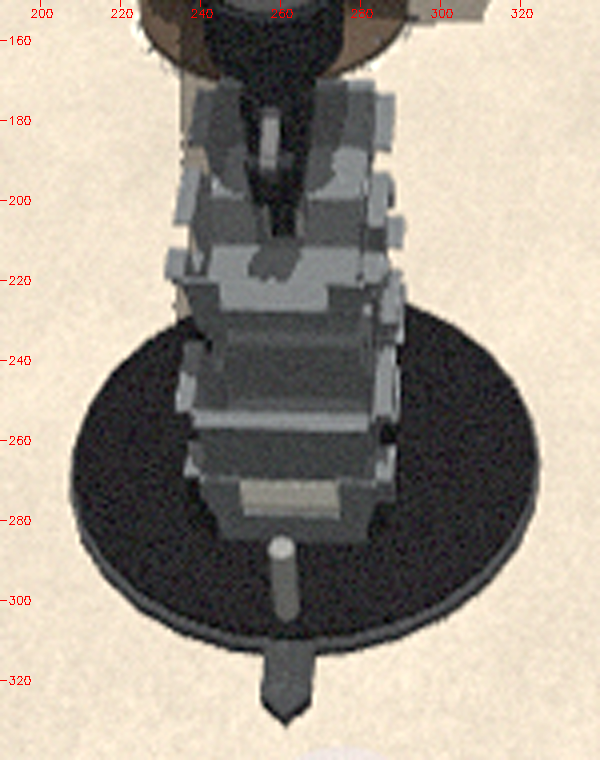

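View pics/w14_v.png

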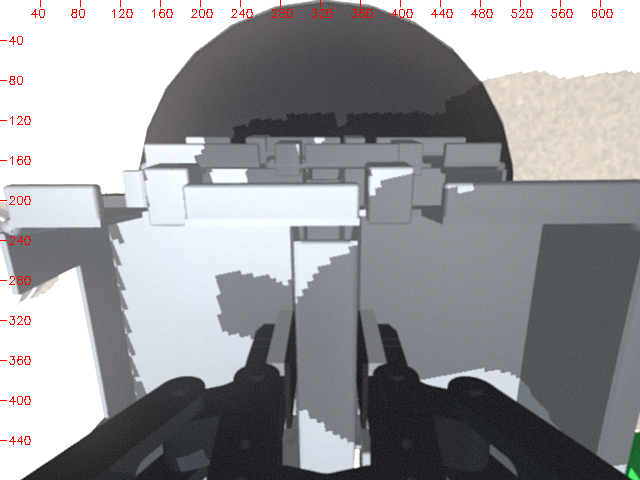

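The shallow tote's scoop faces the pointer and it is aligned over the stack. Contact is expected around TCP z 0.171. Descending.

Emit:
{"method": "servo_tool", "body": {
  "series": [
    {"gripper": -1, "tx": 0, "ty": -0.03, "tz": 0.4, "rx": 0, "ry": 0, "rz": 0},
    {"gripper": -1, "tx": 0, "ty": 0, "tz": 0.6, "rx": 0, "ry": 0, "rz": 0},
    {"gripper": -1, "tx": 0, "ty": 0, "tz": 0.5, "rx": 0, "ry": 0, "rz": 0},
    {"gripper": -1, "tx": 0, "ty": 0, "tz": 0.4, "rx": 0, "ry": 0, "rz": 0},
    {"gripper": -1, "tx": 0, "ty": 0, "tz": 0.2, "rx": 0, "ry": 0, "rz": 0},
    {"gripper": -1, "tx": 0, "ty": 0, "tz": 0.2, "rx": 0, "ry": 0, "rz": 0},
    {"gripper": -1, "tx": 0, "ty": 0, "tz": 0.1, "rx": 0, "ry": 0, "rz": 0},
    {"gripper": -1, "tx": 0, "ty": 0, "tz": 0.05, "rx": 0, "ry": 0, "rz": 0},
    {"gripper": -1, "tx": 0, "ty": 0, "tz": 0, "rx": 0, "ry": 0, "rz": 0}
  ]
}}

```text
time_s: 29.85
tcp_pos: [0.5155, -0.0484, 0.1795]
eef_rot: [-0.624, 0.782, -0.0, 0.0]
force: [0.8, 0.5, -3.6]
width: 0.0206
```

Emit:
{"method": "servo_tool", "body": {
  "series": [
    {"gripper": -1, "tx": 0, "ty": 0, "tz": 0.08, "rx": 0, "ry": 0, "rz": 0},
    {"gripper": -1, "tx": 0, "ty": 0, "tz": 0.06, "rx": 0, "ry": 0, "rz": 0},
    {"gripper": -1, "tx": 0, "ty": 0, "tz": 0, "rx": 0, "ry": 0, "rz": 0}
  ]
}}

```text
time_s: 30.15
tcp_pos: [0.5153, -0.0484, 0.1756]
eef_rot: [-0.624, 0.782, 0.0, -0.0]
force: [-0.1, -0.1, -3.8]
width: 0.0206
```

Emit:
{"method": "servo_tool", "body": {
  "series": [
    {"gripper": -1, "tx": 0, "ty": 0, "tz": 0.06, "rx": 0, "ry": 0, "rz": 0},
    {"gripper": -1, "tx": 0, "ty": 0, "tz": 0.04, "rx": 0, "ry": 0, "rz": 0},
    {"gripper": -1, "tx": 0, "ty": 0, "tz": 0, "rx": 0, "ry": 0, "rz": 0}
  ]
}}

```text
time_s: 30.45
tcp_pos: [0.5153, -0.0484, 0.1731]
eef_rot: [-0.624, 0.782, 0.0, -0.0]
force: [-0.5, -0.4, -3.6]
width: 0.0205
```

Emit:
{"method": "servo_tool", "body": {
  "series": [
    {"gripper": -1, "tx": 0, "ty": 0, "tz": 0.03, "rx": 0, "ry": 0, "rz": 0},
    {"gripper": -1, "tx": 0, "ty": 0, "tz": 0.02, "rx": 0, "ry": 0, "rz": 0},
    {"gripper": -1, "tx": 0, "ty": 0, "tz": 0, "rx": 0, "ry": 0, "rz": 0}
  ]
}}

```text
time_s: 30.75
tcp_pos: [0.5153, -0.0485, 0.172]
eef_rot: [-0.624, 0.782, 0.0, -0.0]
force: [0.8, -0.1, -2.9]
width: 0.0206
```

Emit:
{"method": "servo_tool", "body": {
  "series": [
    {"gripper": -1, "tx": 0, "ty": 0, "tz": 0.03, "rx": 0, "ry": 0, "rz": 0},
    {"gripper": -1, "tx": 0, "ty": 0, "tz": 0.03, "rx": 0, "ry": 0, "rz": 0},
    {"gripper": -1, "tx": 0, "ty": 0, "tz": 0, "rx": 0, "ry": 0, "rz": 0}
  ]
}}

```text
time_s: 31.05
tcp_pos: [0.5155, -0.0485, 0.1715]
eef_rot: [-0.624, 0.782, -0.0, 0.0]
force: [-2.3, -0.1, 4.0]
width: 0.0205
```

Contact at z 0.1715 as predicted, force now 4 N up. Release, then retreat upward.

Emit:
{"method": "servo_tool", "body": {
  "series": [
    {"gripper": -0.3, "tx": 0, "ty": 0, "tz": 0, "rx": 0, "ry": 0, "rz": 0},
    {"gripper": 0, "tx": 0, "ty": 0, "tz": 0, "rx": 0, "ry": 0, "rz": 0},
    {"gripper": 0.1, "tx": 0, "ty": 0, "tz": 0, "rx": 0, "ry": 0, "rz": 0},
    {"gripper": 0.1, "tx": 0, "ty": 0, "tz": 0, "rx": 0, "ry": 0, "rz": 0}
  ]
}}

```text
time_s: 31.45
tcp_pos: [0.5155, -0.0484, 0.1705]
eef_rot: [-0.624, 0.782, -0.0, 0.0]
force: [0.6, 0.7, 0.9]
width: 0.0469
```

Emit:
{"method": "servo_tool", "body": {
  "series": [
    {"gripper": 0.1, "tx": 0, "ty": 0, "tz": -0.5, "rx": 0, "ry": 0, "rz": 0},
    {"gripper": 0.1, "tx": 0, "ty": 0, "tz": -0.8, "rx": 0, "ry": 0, "rz": 0},
    {"gripper": 0.1, "tx": 0, "ty": 0, "tz": -1, "rx": 0, "ry": 0, "rz": 0},
    {"gripper": 0.1, "tx": 0, "ty": 0, "tz": -1, "rx": 0, "ry": 0, "rz": 0},
    {"gripper": 0.1, "tx": 0, "ty": 0, "tz": -1, "rx": 0, "ry": 0, "rz": 0},
    {"gripper": 0.1, "tx": 0, "ty": 0, "tz": -1, "rx": 0, "ry": 0, "rz": 0},
    {"gripper": 0.1, "tx": 0, "ty": 0, "tz": -1, "rx": 0, "ry": 0, "rz": 0},
    {"gripper": 0.1, "tx": 0, "ty": 0, "tz": -1, "rx": 0, "ry": 0, "rz": 0},
    {"gripper": 0.1, "tx": 0.5, "ty": 0, "tz": -0.5, "rx": 0, "ry": 0, "rz": 0},
    {"gripper": 0.1, "tx": 1, "ty": 0, "tz": 0, "rx": 0, "ry": 0, "rz": 0}
  ]
}}

```text
time_s: 32.45
tcp_pos: [0.5077, -0.0845, 0.3686]
eef_rot: [-0.625, 0.781, -0.001, 0.002]
force: [0.6, -1.1, 0.2]
width: 0.047
```

Emit:
{"method": "servo_tool", "body": {
  "series": [
    {"gripper": 0.1, "tx": 0, "ty": 0, "tz": 0, "rx": 0, "ry": 0, "rz": 0},
    {"gripper": 0.1, "tx": 0, "ty": 0, "tz": 0, "rx": 0, "ry": 0, "rz": 0}
  ]
}}

```text
time_s: 32.65
tcp_pos: [0.507, -0.0852, 0.3662]
eef_rot: [-0.623, 0.782, -0.0, 0.0]
force: [-0.2, -0.3, -0.2]
width: 0.0469
```

```bash
python3 shot.py w15; python3 -c "
from h import *
im=read_camera('side');cv2.imwrite('pics/d15.png',im[:,:,::-1]);crop(im,270,160,420,320,4,'d15c')
im=read_camera('scene');cv2.imwrite('pics/s15.png',im[:,:,::-1]);crop(im,190,180,340,340,4,'s15c')"
```

```text
tcp [ 0.507  -0.0848  0.3658] psi 167.18 tilt 0.02 t 32.7 q6 -1.51
shift units [ 1.2  20.53 14.63]
```

View pics/d15c.png

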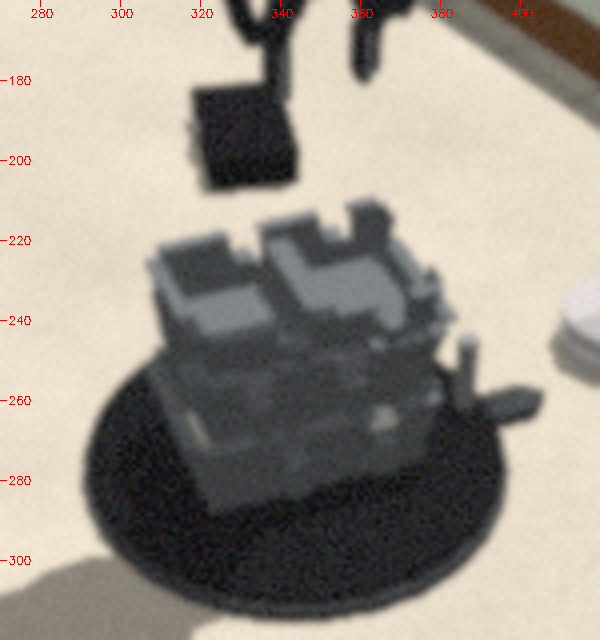

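View pics/s15c.png

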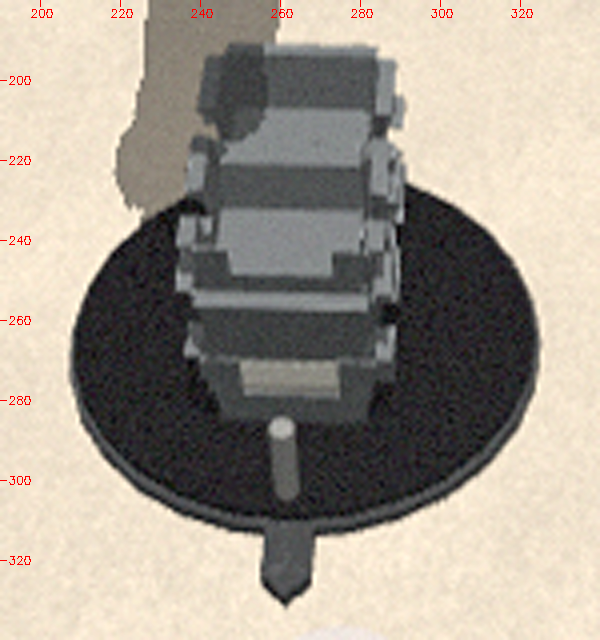

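View pics/w15_v.png

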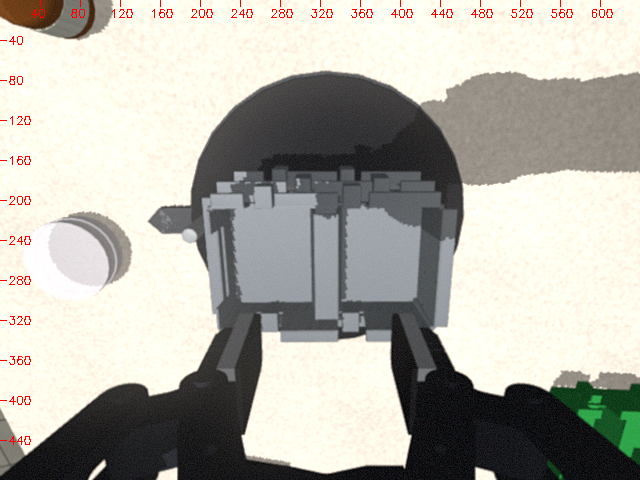

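The shallow tote sits with its scoop toward the pointer in all views. I'll check height, position and the other objects.

Run:
```python
from h import *; import pickle
m=pickle.load(open('pics/w15.pkl','rb')); ms=camera_model('scene'); md=camera_model('side')
P=np.array([plane(m,u,v,.18) for u,v in((314.5,217),(340.5,217),(338,320.5),(314.5,320.5))]); c=P.mean(0); e=(P[2]+P[3]-P[0]-P[1])/2
print(c,np.linalg.norm(e),np.degrees(np.arctan2(e[1],e[0]))-90)
for u,v in((457,208),(446,327)): q=plane(m,u,v,.186); print(q,proj(ms,q),proj(md,q))
for k,q in(('ridge',c),): print(proj(ms,q),proj(md,q),[proj(ms,p).round(1) for p in P],[proj(md,p).round(1) for p in P])
tip=plane(m,148,221,.012); post=plane(m,189.5,236,.085)
for q in(tip,post): d=q-np.array([.5153,-.048,0]); print(np.hypot(*d[:2]),np.degrees(np.arctan2(d[1],d[0])))
# moved things
def diff(a,b,boxes):
    A=cv2.imread(f'pics/{a}.png'); B=cv2.imread(f'pics/{b}.png')
    for n,(u0,v0,u1,v1) in boxes.items():
        x=A[v0:v1,u0:u1].astype(np.float32).mean(2);y=B[v0:v1,u0:u1].astype(np.float32).mean(2)
        print(n,cv2.phaseCorrelate(x,y)[0])
diff('scene0','s15',dict(bottle=(140,310,190,365),dish=(245,335,305,385),box=(390,272,465,328)))
print(telemetry.get_obs()['time_s'])
```

```text
[ 0.51510443 -0.0471809   0.18      ] 0.08478732622627981 -13.455430432320327
[ 0.41273778 -0.07555011  0.186     ] [246.02922905 190.14383236] [317.20491343 244.69164933]
[0.4338117  0.01734048 0.186     ] [283.5322557  191.08895028] [305.87393619 224.53150031]
[262.83100331 217.86295277] [343.51969533 228.11066311] [array([244.9, 220. ]), array([245.8, 214.5]), array([280.6, 215.8]), array([280.1, 221.2])] [array([352.4, 236.2]), array([345.8, 237.8]), array([335. , 220.3]), array([341.3, 218.9])]
0.20274320614115426 -11.862751216413145
0.13354802870134372 -12.739010857810843
bottle (-0.03163913135887597, 0.0174566375694738)
dish (-0.047503623609550516, 0.01092338556028949)
box (0.5118127374717787, -0.018080941173430176)
32.8
```

```bash
python3 -c "
from cell import sign_off
print(sign_off())"
```

```text
the job is handed in; nothing more can be done
None
```

The job is handed in at about 33 s of the 72 s allowed; the hand-in reports no verdict. I pushed the swivel's post round with the closed fingers. Then I stacked the deep tote with its scoop away from the pointer, and the shallow tote on top with its scoop toward it.

My last checks:
- **Swivel:** it stands about 1° off the pointer (limit 10°).
- **Deep tote:** its ridge was within about 1 mm of the fixed tote's centre, lined up within 1°. Its rim corners fitted the stacked height of 152 mm within about 2 px in the scene and side views.
- **Shallow tote:** its ridge is within about 1 mm of the axis and lined up within 1°. It touched down at TCP height 0.1715 m, where I expected it.
- **Setting down:** contact readings when I paused were about 9 N for the deep tote and 4 N for the shallow one. The gripper is open and about 0.2 m above the stack.
- **Slide box, bottle and dishes:** shifts in the scene view were 0.5 px or less, so none has moved.

Two checks agreed less well. One shallow rim corner in the side picture was about 4 px off, and I put that down to a corner that was hard to read. The deep tote touched down 2 mm higher than predicted, still inside its 5 mm tolerance, and after release it fitted the stacked height.

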